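# Nip a glued printing block in the screw press to the set force

## Task

Put the freshly glued printing block into the little screw press, dark face up, and slide it home against the back stop so that it lies square and central under the pressure plate. Then turn the T-handle clockwise to bring the plate down and tighten until the indicator tab pops out of the left end of the crosshead; stop there, as more squeeze would starve the glue joint. Leave it clamped, let go, and leave the other things on the table alone.

Things in the scene. Friction and masses are not known exactly. Their poses are not given: they have to be found in the camera images.
- block: The printing block: 120 (its x) x 56 (its y) x 24 mm, an 18 mm pale plywood base with a 6 mm dark wood face glued on top, about 0.11 kg. Origin at the centre of its underside, z up. It starts flat on the table, left of the press.
- press_seat (a point): The small bench screw press, bolted down. This point lies at table height under the screw's vertical axis; x points from the open loading side (front, towards the robot) to the back stop, y to the left, z up. Green base plate x -130 to +80, y +-103 mm, 16 mm high. Two steel columns 25 mm thick at x 0, y +-75 mm.
- stop_face (a point): Middle of the front face of the back stop, a steel bar 90 mm wide whose top is 48 mm above the table, 60 mm behind the screw axis: a block whose end touches it is central along x. Axes as press_seat. In front of it lies the bed board, plywood, x -123 to +57, y +-48 mm about the screw axis; its packing differs, so its top is somewhere 24 to 26 mm above the table: feel for it.
- crosshead (a point): Centre of the green crosshead bridging the columns: 44 (x) x 190 (y) x 44 mm, 106 to 150 mm above the table (the column nuts on it reach 165 mm, the 38 mm brass nut flange round the screw 164 mm). The block can only go in from the front, under it; a hand cannot pass beneath, so push it the last way. Axes as press_seat.
- plate: Steel pressure plate, 80 (x) x 52 (y) x 10 mm, at the lower end of the screw. Origin at the centre of its underside, axes as the press. It does not turn. It starts 1.5 to 7.5 mm above the height of the placed block's top; the screw carries it down 22 mm per turn of the handle.
- handle_grip (a point): Centre of the T-handle on the screw: aluminium bar 100 (its y) x 14 (its x) x 22 mm tall on a 13 mm stem, about 198 mm above the table. Turns about the vertical. It sinks with the plate; once the plate bears on the block it stays level and the sprung nut (brass flange) lifts instead. Let the hand follow it: pulling up or pressing down falsifies the clamping force.
- handle (a joint): Angle of the T-handle, rad, growing as it tightens (clockwise from above). At 0 the bar lies along the press's y. It takes 0.14 N m to turn free, about 0.23 N m at the set force, and stays where it is left.
- tab (a joint): Travel of the indicator tab, m: 0 latched, 0.012 popped. Brass, 18 mm wide, 8 mm thick, in the left (+y) end face of the crosshead, 128 mm above the table; stands out 3 mm latched, 15 mm popped. It pops at once when the plate presses with about 30 N (nut lifted 2.5 mm); the nut spring is 6 N per mm, so 0.5 rad more turn brings nearly 40 N, and more than that spoils the joint.
- offcut: Bystander: a plain plywood offcut 60 x 44 x 18 mm, shorter and thinner than the printing block; leave it alone.
- mug: Bystander: a white mug, 80 mm across, 85 mm tall.
- glue: Bystander: a white glue bottle, 52 mm across, 150 mm tall.
- ink1: Bystander: an ink jar 56 mm across, 60 mm tall.
- ink2: Bystander: another ink jar 56 mm across, 60 mm tall.
- bowl: Bystander: a white water bowl 150 mm across, 55 mm tall.
- brayer: Bystander: an ink roller with a wooden handle, about 170 mm long, 35 mm tall.
- brush: Bystander: a loose paint brush 190 mm long.
Not all that is in view belongs to the job. Leave any pink or red look-alike of the block alone.

How it is judged:
By the outcome, as a careful person would: the job done as asked, in the order asked, and still so for the second after the job is handed in, with the robot touching nothing.
It also fails if it takes over 67 s, if anything falls off the work surface, if the arm or the gripper's body presses on something with over 40 N, if the wrist force passes 120 N, or if a joint passes its speed limit or range.

## Robot

A 6-joint arm with a two-finger parallel gripper is mounted at the origin on the work surface. World frame = base frame: x ahead of the robot, y to its left, z up, the work surface at z = 0. Lengths are in m, angles in rad, forces in N, time in s.
With the tool pointing down it reaches from about 0.35 to 0.975 m from the base axis. Payload 4.9 kg.
Tool frame: the origin (TCP) lies between the finger pads; the fingertips stand 22 mm ahead of it and the grasp point (between the pads) lies 3 mm ahead of it; z points along the fingers, y is the line along which they close (so a half turn about z gives the same grasp; the last joint's range is limited). The gripper opens to 85 mm and grips with 20 to 120 N. Pads are 22 mm wide; open, the fingers measure 114 mm over their backs; the gripper's body (76 mm by 85 mm) begins 54 mm behind the grasp point. The pads swing forward as they close: fully open they stand 13 mm farther back than shut.
Start: joints at [-1.366, 0.053, 1.613, -0, 1.476, -0.119], TCP at [0.199, -0.593, 0.253] pointing down, gripper open.
Joint ranges: [-3.01, 3.01], [-1.01, 2.22], [0.06, 2.58], [-1.02, 4.17], [0.09, 2.62], [-3.14, 3.14]. Speed limits (rad/s): [2.57, 2.57, 3.14, 3.14, 3.14, 3.14].

## Interface

Orientations are given as a unit quaternion [w, x, y, z].
In Python, from plant import state, grab_frame, get_calibration, job_done, recognise, regions_of gives the robot as it stands.
- The arm moves only by the tool apply_moves, never from a script. Its argument "targets" is a list of rows, each an object with "translation": the shift along the tool's x, y, z normalised to -1 to 1, where 1 is 100 mm, a list of three; "twist": the turn about the tool's z normalised to -1 to 1, where 1 is 0.1 rad; "hand": the opening, from 0 (shut) to 1 (fully open). A call has 1 to 8 rows; each row shifts and turns the commanded pose from where the row before left it, along the tool's axes as they then stand; what a row does not reach is not made up. A row lasts 1/10 s, in which the tool goes at most 50 mm and 8.59 degrees, less where a joint would pass 70% of its speed; a pose out of reach is approached as far as the arm can. A call with a number of a shift or a turn outside -1 to 1 is refused whole. A call with a gripper value outside its range is refused whole. The fingers move at their own pace and stop on an object; the grip force is fixed at half the most. Time passes only in rows, so rows that do not move let the fingers close. It gives the time, the measured TCP pose, the force, the opening and the grip force at its end, in the units of the state.
- state(): the state, without advancing time (a new reading comes with each control period).
- grab_frame(name): name is "scene" or "top"; returns the picture (420x560x3 uint8, red, green, blue); there is no depth.
- get_calibration(name): a dict with "camera_matrix" (3x3 intrinsics, pixels), "pose" (4x4, takes a point from camera to world coordinates). Camera axes: x right, y up, looking along -z (the intrinsics and any distortion apply to the point x, -y, -z); pixel columns grow to the right and rows downward; lengths in m; the calibration is good to about 2 mm. A picture is of the moment at which its call begins. get_calibration takes no time and is no camera call.
- job_done(): hands the job in; it is judged then, once.
Trained networks look in the newest picture that a camera, given by its name, has taken for a name from the list of things; names that differ only in an ending like _2 or _b are one class to them, and where a whole thing is asked for, a point or a joint stands for the part that bears it (a point fixed in the world has none). Each returns a list of dicts, best first, with "score" (0 to 1); they miss things now and then, are a little off and sometimes report something else, mostly with a low value. They report only what shows in the picture. A call takes as long as a camera call. They do not tell look-alikes from the thing itself.
- recognise(camera, query): "point" ([x, y, z] in m, in world coordinates, good to about 4 mm: the middle of the surface that is visible of it).
- regions_of(camera, query): "pixels" (420x560 bool, what is visible of it).
The state is a dict: "time": time; "joint_pos": joint angles; "joint_vel": joint speeds; "joint_efforts": joint torques, N m; "tool_pos": TCP position; "tool_rot": TCP orientation; "contact_force": force on the tool from outside, world axes, zero at the start; "ft_torque": the same for the moment, N m; "gripper_width": opening from 0.0 (shut) to 1.0 (fully open); "grasp_force": force on a finger pad.
Only numpy, scipy, OpenCV 4.12 (cv2) and the standard library are available. Lean on these libraries where they do the work, as an engineer would, in place of code of your own. Each camera call takes 0.05 s, during which the arm holds its last target. There are 200 camera calls.

## Working session

There is one attempt and no reset: what is moved stays moved. The work goes in short steps, Python scripts to look and compute and a tool call to move; the robot and the scene stay as the last step left them, time stands still between calls to the robot, and variables do not carry over. Pictures are saved under pics/ and viewed, at most 10 in all, crops included, and the job is handed in when it is done.

Besides the shell and the picture viewer there is one more tool, called after "Request:" in YAML: its name, and indented under it one key for each argument. apply_moves: Moves the arm, as the interface text tells. Its arguments: {"type":"object","properties":{"targets":{"type":"array"}},"required":["targets"]}

```bash
mkdir -p pics; ls; python3 - <<'E'
from plant import *
import cv2,numpy as np
a=grab_frame("scene");b=grab_frame("top")
cv2.imwrite("pics/s0.png",a[:,:,::-1]);cv2.imwrite("pics/t0.png",b[:,:,::-1])
for c in("scene","top"):
    k=get_calibration(c);print(c,k["camera_matrix"],k["pose"].round(3) if hasattr(k["pose"],'round') else k["pose"],[x for x in k])
s=state();print({k:np.round(s[k],3) for k in s})
for q in("block","press_seat","stop_face","crosshead","plate","handle_grip","tab","offcut"):
    for c in("scene","top"):
        try:
            print(q,c,[(round(float(r["score"]),2),np.round(r["point"],3).tolist()) for r in recognise(c,q)])
        except Exception as e: print(q,c,e)
E
```

```text
pics
scene [[523.7571139    0.         288.77158749]
 [  0.         523.7571139  213.89268331]
 [  0.           0.           1.        ]] [[-0.439 -0.598  0.67   1.665]
 [ 0.898 -0.281  0.338  0.588]
 [-0.014  0.75   0.661  1.27 ]
 [ 0.     0.     0.     1.   ]] ['camera_matrix', 'pose']
top [[489.61572301   0.         281.67779608]
 [  0.         489.61572301 212.76396123]
 [  0.           0.           1.        ]] [[ 0.015  0.997 -0.077  0.432]
 [-1.     0.014 -0.01  -0.012]
 [-0.009  0.077  0.997  1.503]
 [ 0.     0.     0.     1.   ]] ['camera_matrix', 'pose']
{'time': np.float64(0.1), 'joint_pos': array([-1.366,  0.053,  1.614, -0.   ,  1.476, -0.119]), 'joint_vel': array([-0.001,  0.   , -0.003,  0.001,  0.001,  0.001]), 'joint_efforts': array([ 1.0000e-03, -3.9490e+01, -3.7136e+01, -0.0000e+00,  4.0000e-03,
        0.0000e+00]), 'tool_pos': array([ 0.199, -0.592,  0.252]), 'tool_rot': array([-0.001,  0.987,  0.161, -0.   ]), 'contact_force': array([ 0.1  ,  0.477, -0.611]), 'ft_torque': array([-0.083,  0.012, -0.076]), 'grasp_force': np.float64(0.0), 'gripper_width': np.float6
[... 287 characters left out ...]
seat scene [(0.95, [0.651, -0.106, 0.061])]
press_seat top [(0.72, [0.622, -0.119, 0.013]), (0.44, [0.617, 0.248, 0.026])]
stop_face scene [(0.72, [0.774, 0.166, 0.048]), (0.61, [0.646, -0.105, 0.061])]
stop_face top [(0.96, [0.618, -0.117, 0.016])]
crosshead scene [(0.71, [0.648, -0.11, 0.058])]
crosshead top [(0.9, [0.619, -0.122, 0.015])]
plate scene [(0.88, [0.639, -0.116, 0.088])]
plate top [(0.8, [0.63, -0.123, 0.208])]
handle_grip scene [(0.49, [0.642, -0.119, 0.203])]
handle_grip top [(0.62, [0.632, -0.123, 0.209])]
tab scene [(0.46, [0.473, -0.409, 0.077])]
tab top []
offcut scene [(0.59, [0.447, 0.24, 0.02]), (0.3, [0.648, -0.112, 0.059])]
offcut top [(0.72, [0.437, 0.237, 0.018])]
```

View pics/s0.png

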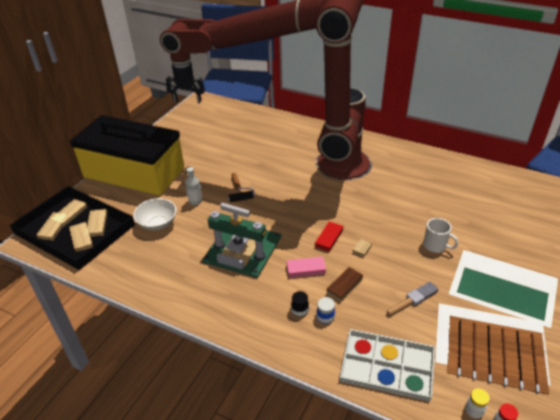

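View pics/t0.png

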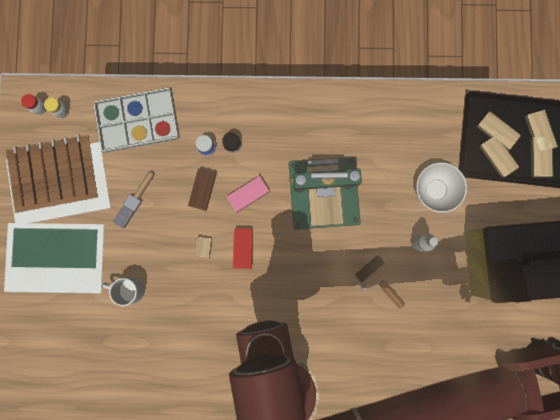

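```bash
python3 - <<'E'
import cv2,numpy as np
b=cv2.imread("pics/t0.png");s=cv2.imread("pics/s0.png")
def crop(i,x,y,w,h,k): return cv2.resize(i[y:y+h,x:x+w],None,fx=k,fy=k,interpolation=cv2.INTER_CUBIC)
A=crop(b,180,150,100,120,5);B=crop(s,280,210,60,120,5)
cv2.imwrite("pics/c1.png",np.hstack([A,B]))
cv2.imwrite("pics/c2.png",np.hstack([crop(b,280,150,90,90,4.4),crop(s,200,195,90,90,4.4)]))
E
```

```text
(no output)
```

View pics/c1.png

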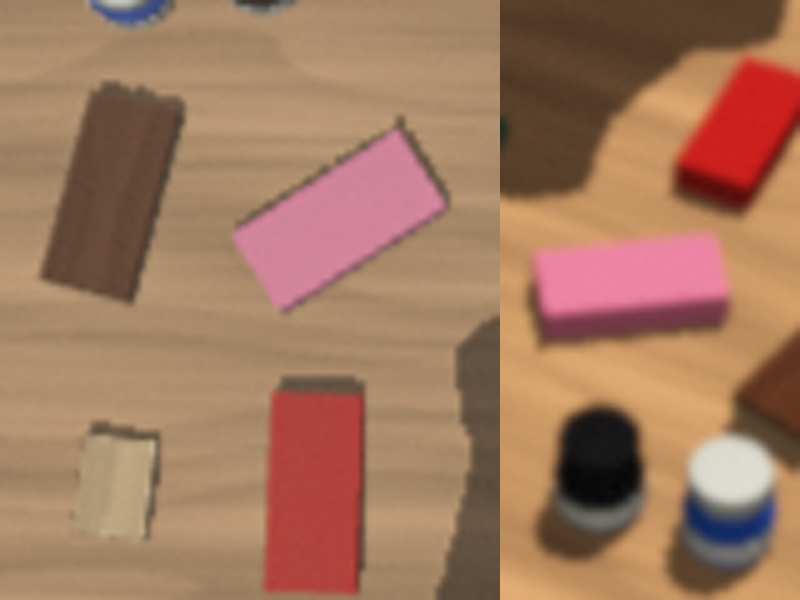

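View pics/c2.png

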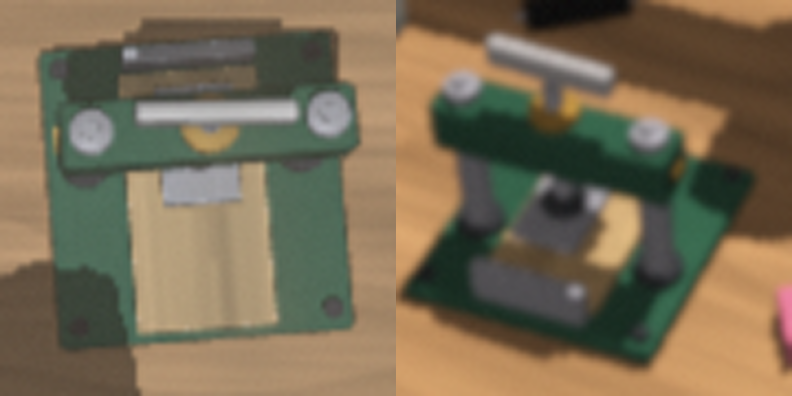

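Crop c1: the brown-faced block with its pale ply base (top image px (202,189)) is the printing block. The pink (248,193) and red (243,248) pieces are look-alikes and the pale (204,246) piece is the offcut. Crop c2 shows the press with its front towards the robot, the bed front corners at about crop (138,332)/(277,326), and the handle nearly along the press's y.

```bash
cat > h.py <<'E'
import numpy as np,cv2
from scipy.optimize import least_squares
from plant import *
def proj(c,P):
    k=get_calibration(c);T=np.linalg.inv(np.array(k["pose"]));K=np.array(k["camera_matrix"])
    p=np.asarray(P)@T[:3,:3].T+T[:3,3];p=p*[1,-1,-1];p=p@K.T;return p[:,:2]/p[:,2:]
def to3(xyth,L):
    x,y,t=xyth;L=np.asarray(L,float);R=np.array([[np.cos(t),-np.sin(t)],[np.sin(t),np.cos(t)]])
    return np.c_[L[:,:2]@R.T+[x,y],L[:,2]]
def fit(sets,x0):
    f=lambda v:np.concatenate([(proj(c,to3(v,np.array(L)/1e3))-px).ravel() for c,L,px in sets])
    r=least_squares(f,x0,loss="soft_l1");return r.x,f(r.x)
def unproj(c,uv,z):
    k=get_calibration(c);T=np.array(k["pose"]);K=np.array(k["camera_matrix"])
    d=np.linalg.inv(K)@[uv[0],uv[1],1];d=T[:3,:3]@(d*[1,-1,-1]);o=T[:3,3];return o+d*(z-o[2])/d[2]
E
python3 - <<'E'
from h import *
def cp(p,o,k): return (np.array(p)+.5)/k-.5+o
T=[([80,103,16],(40,52)),([80,-103,16],(335,30)),([-130,103,16],(62,350)),([-130,-103,16],(352,325)),
([-123,48,25],(138,332)),([-123,-48,25],(277,326)),([0,75,165],(91,131)),([0,-75,165],(329,115))]
S=[([80,-103,16],(400,297)),([80,103,16],(650,364)),([-130,103,16],(755,178)),([0,-75,165],(463,85)),([0,75,165],(650,133))]
t=("top",[a for a,_ in T],cp([b for _,b in T],[280,150],4.4));s=("scene",[a for a,_ in S],cp([b for _,b in S],[200,195],4.4))
for st in([t],[s],[t,s]):
    v,r=fit(st,[.63,-.12,-.08]);print("press",v.round(4),r.reshape(-1,2).round(1).tolist())
hb=[unproj("top",cp(p,[280,150],4.4),.209) for p in((138,113),(297,110))];print("bar",np.round(hb,3))
B=("top",[[60,28,24],[60,-28,24],[-60,-28,24],[-60,28,24]],cp([(95,93),(183,104),(133,301),(42,278)],[180,150],5))
v,r=fit([B],[.615,.25,-.2]);print("block",v.round(4),r.reshape(-1,2).round(1).tolist())
m=regions_of("scene","block")
for q in m: 
    ys,xs=np.nonzero(q["pixels"]);print(q["score"],xs.mean(),ys.mean(),len(xs))
print("block scene proj",proj("scene",to3(v,[[0,0,.024]])))
E
```

```text
press [ 0.6356 -0.1245  0.0823] [[-0.5, -0.4], [-0.6, 0.1], [-0.8, 0.1], [1.0, 1.2], [-0.0, 0.5], [0.1, -0.3], [0.3, -0.3], [0.5, -0.3]]
press [0.5161 0.1451 0.0676] [[-2.4, -1.5], [0.8, 0.5], [-4.9, 0.2], [0.2, -0.3], [2.8, 0.4]]
press [ 0.6357 -0.1207  0.0946] [[-2.0, 0.0], [-2.2, -0.4], [-1.5, 0.4], [0.2, 0.7], [-0.8, 0.6], [-0.7, -0.6], [-1.1, 0.0], [-0.9, -0.7], [-90.3, -2.0], [-89.8, -1.3], [-89.8, -1.6], [-90.9, -0.8], [-90.5, -1.1]]
bar [[ 0.634 -0.076  0.209]
 [ 0.637 -0.172  0.209]]
block [ 0.6176  0.2453 -0.2281] [[-0.2, -0.9], [-0.1, 1.2], [-0.0, -0.2], [0.4, 0.0]]
0.89 344.0243902439024 283.3816355810617 697
0.77 305.2909967845659 266.69614147909965 622
0.74 328.120218579235 235.70127504553733 549
block scene proj [[342.62294252 281.53034881]]
```

Request:
apply_moves:
  targets:
    - {"translation": [0.31, -0.34, 0], "twist": 0, "hand": 1}
    - {"translation": [0.31, -0.34, 0], "twist": 0, "hand": 1}
    - {"translation": [0.31, -0.34, 0], "twist": 0, "hand": 1}
    - {"translation": [0.31, -0.34, 0], "twist": 0, "hand": 1}
    - {"translation": [0.31, -0.34, 0], "twist": 0, "hand": 1}
    - {"translation": [0.31, -0.34, 0], "twist": 0, "hand": 1}
    - {"translation": [0.31, -0.34, 0], "twist": 0, "hand": 1}
    - {"translation": [0.31, -0.34, 0], "twist": 0, "hand": 1}

```text
time: 1.75
tool_pos: [0.3478, -0.2541, 0.2536]
tool_rot: [0.0, 0.987, 0.161, 0.0]
contact_force: [0.9, -0.7, 0.0]
gripper_width: 0.996
grasp_force: 0.0
```

Request:
apply_moves:
  targets:
    - {"translation": [0.31, -0.34, 0], "twist": 0, "hand": 1}
    - {"translation": [0.31, -0.34, 0], "twist": 0, "hand": 1}
    - {"translation": [0.31, -0.34, 0], "twist": 0, "hand": 1}
    - {"translation": [0.31, -0.34, 0], "twist": 0, "hand": 1}
    - {"translation": [0.31, -0.34, 0], "twist": 0, "hand": 1}
    - {"translation": [0.31, -0.34, 0], "twist": 0, "hand": 1}
    - {"translation": [0.31, -0.34, 0], "twist": 0, "hand": 1}
    - {"translation": [0.31, -0.34, 0], "twist": 0, "hand": 1}

```text
time: 2.55
tool_pos: [0.4965, 0.0831, 0.2536]
tool_rot: [0.0, 0.987, 0.161, 0.0]
contact_force: [0.6, -0.6, 0.2]
gripper_width: 1.003
grasp_force: 0.0
```

Request:
apply_moves:
  targets:
    - {"translation": [0.33, -0.34, 0], "twist": 0, "hand": 1}
    - {"translation": [0.33, -0.34, 0], "twist": 0, "hand": 1}
    - {"translation": [0.33, -0.34, 0], "twist": 0, "hand": 1}
    - {"translation": [0.33, -0.34, 0], "twist": 0, "hand": 1}
    - {"translation": [0, 0, 0.35], "twist": 0.92, "hand": 1}
    - {"translation": [0, 0, 0.35], "twist": 0.92, "hand": 1}
    - {"translation": [0, 0, 0.35], "twist": 0.92, "hand": 1}
    - {"translation": [0, 0, 0.35], "twist": 0.92, "hand": 1}

```text
time: 3.35
tool_pos: [0.5778, 0.2522, 0.112]
tool_rot: [-0.0, 1.0, -0.024, 0.0]
contact_force: [0.6, 0.4, 0.4]
gripper_width: 0.996
grasp_force: 0.0
```

Request:
apply_moves:
  targets:
    - {"translation": [0, 0, 0.2], "twist": 0.92, "hand": 1}
    - {"translation": [0, 0, 0.2], "twist": 0.92, "hand": 1}

```text
time: 3.55
tool_pos: [0.5773, 0.2518, 0.0715]
tool_rot: [0.0, 0.993, -0.116, -0.001]
contact_force: [0.7, 0.1, 0.8]
gripper_width: 1.004
grasp_force: 0.0
```

```bash
python3 - <<'E'
from h import *
a=grab_frame("top");s=grab_frame("scene")
k=lambda i,x,y:cv2.resize(i[y:y+90,x:x+90,::-1],None,fx=4.4,fy=4.4,interpolation=cv2.INTER_CUBIC)
cv2.imwrite("pics/c3.png",np.hstack([k(a,160,150),k(s,300,230)]))
st=state();print(st["tool_pos"],st["tool_rot"],st["joint_pos"])
E
```

```text
[0.57537139 0.25118823 0.06947698] [ 0.00140285  0.99350231 -0.11375813 -0.00320769] [ 2.93176730e-01  2.38104778e-01  1.73221002e+00 -3.85968576e-05
  1.17827984e+00  2.09199920e+00]
```

View pics/c3.png

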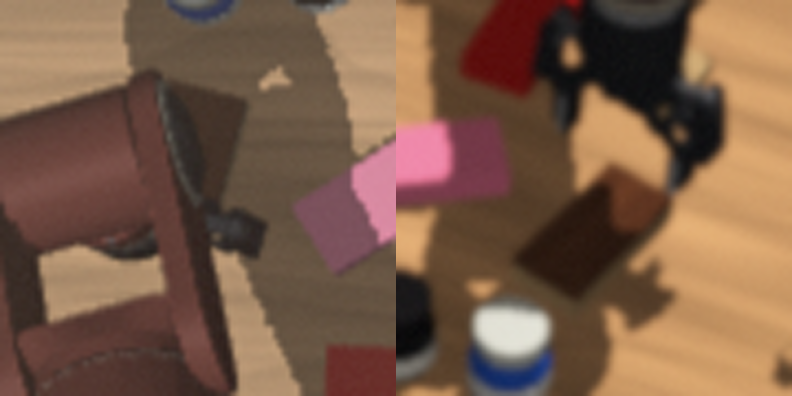

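Crop c3 shows the open fingers straddling the near end of the brown block (scene crop about (650,190)), clear of the pink and offcut pieces, so I'm descending.

Request:
apply_moves:
  targets:
    - {"translation": [0, -0.03, 0.2], "twist": 0, "hand": 1}
    - {"translation": [0, 0, 0.2], "twist": 0, "hand": 1}
    - {"translation": [0, 0, 0.1], "twist": 0, "hand": 1}
    - {"translation": [0, 0, 0], "twist": 0, "hand": 0.75}
    - {"translation": [0, 0, 0], "twist": 0, "hand": 0.55}
    - {"translation": [0, 0, 0], "twist": 0, "hand": 0.4}
    - {"translation": [0, 0, 0], "twist": 0, "hand": 0.4}
    - {"translation": [0, 0, 0], "twist": 0, "hand": 0.4}

```text
time: 4.45
tool_pos: [0.5797, 0.2553, 0.0251]
tool_rot: [-0.001, 0.994, -0.114, 0.001]
contact_force: [0.2, 0.4, 4.8]
gripper_width: 0.64
grasp_force: 66.6
```

Request:
apply_moves:
  targets:
    - {"translation": [0, 0, -0.25], "twist": 0, "hand": 0.4}
    - {"translation": [0, 0, -0.25], "twist": -0.8, "hand": 0.4}
    - {"translation": [0, 0, -0.25], "twist": -0.8, "hand": 0.4}
    - {"translation": [0, 0, -0.2], "twist": -0.8, "hand": 0.4}
    - {"translation": [0, 0, 0], "twist": -0.7, "hand": 0.4}

```text
time: 4.95
tool_pos: [0.5805, 0.2555, 0.1223]
tool_rot: [-0.001, 0.999, 0.042, 0.003]
contact_force: [0.5, 0.1, -1.0]
gripper_width: 0.637
grasp_force: 65.9
```

Request:
apply_moves:
  targets:
    - {"translation": [-0.14, 0.42, 0], "twist": 0, "hand": 0.4}
    - {"translation": [-0.14, 0.42, 0], "twist": 0, "hand": 0.4}
    - {"translation": [-0.14, 0.42, 0], "twist": 0, "hand": 0.4}
    - {"translation": [-0.14, 0.42, 0], "twist": 0, "hand": 0.4}
    - {"translation": [-0.14, 0.42, 0], "twist": 0, "hand": 0.4}
    - {"translation": [-0.14, 0.42, 0], "twist": 0, "hand": 0.4}
    - {"translation": [-0.14, 0.42, 0], "twist": 0, "hand": 0.4}
    - {"translation": [-0.14, 0.42, 0], "twist": 0, "hand": 0.4}

```text
time: 5.75
tool_pos: [0.4926, -0.0814, 0.1166]
tool_rot: [-0.01, 0.999, 0.046, -0.001]
contact_force: [-2.8, -2.8, -1.2]
gripper_width: 0.64
grasp_force: 207.1
```

```bash
python3 - <<'E'
from plant import state
s=state();print(s["time"],s["tool_pos"],s["tool_rot"],s["gripper_width"],s["grasp_force"],s["contact_force"])
E
```

```text
5.75 [ 0.49262856 -0.08142985  0.11657639] [-9.61373487e-03  9.98872260e-01  4.64852666e-02 -9.50475481e-04] 0.6404474125552931 207.1471487917006 [-2.81286714 -2.80711616 -1.1944271 ]
```

Request:
apply_moves:
  targets:
    - {"translation": [-0.1, 0, 0], "twist": 0, "hand": 0.4}

```text
time: 5.85
tool_pos: [0.4834, -0.0918, 0.1179]
tool_rot: [0.0, 0.999, 0.04, -0.001]
contact_force: [-0.4, 1.3, 0.4]
gripper_width: 0.478
grasp_force: 0.0
```

```bash
python3 - <<'E'
from h import *
a=grab_frame("top");s=grab_frame("scene")
k=lambda i,x,y:cv2.resize(i[y:y+110,x:x+110,::-1],None,fx=3.6,fy=3.6,interpolation=cv2.INTER_CUBIC)
cv2.imwrite("pics/c4.png",np.hstack([k(a,260,150),k(s,200,170)]))
s=state();print(s["time"],s["tool_pos"],s["tool_rot"],s["gripper_width"],s["grasp_force"],s["contact_force"],s["ft_torque"])
E
```

```text
5.95 [ 0.48345093 -0.09013951  0.11807353] [-1.33929470e-04  9.99205706e-01  3.98485417e-02 -1.81773000e-04] 0.3969332986578634 0.0 [ 0.62605201  0.26054123 -0.48989038] [ 0.01484863 -0.00399915  0.03964828]
```

View pics/c4.png

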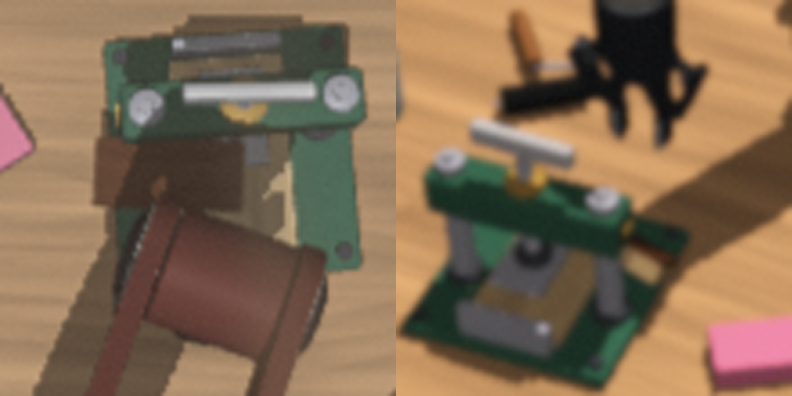

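Crop c4 shows the gripper empty. The block was knocked against the crosshead's left end and now lies crosswise at the front-left of the press, brown face up at top crop (168,172). I'll clear the arm and look.

Request:
apply_moves:
  targets:
    - {"translation": [0, 0, -0.4], "twist": 0, "hand": 1}
    - {"translation": [0, 0, -0.4], "twist": 0, "hand": 1}
    - {"translation": [0, -0.45, -0.2], "twist": 0, "hand": 1}
    - {"translation": [0, -0.45, 0], "twist": 0, "hand": 1}
    - {"translation": [0, -0.45, 0], "twist": 0, "hand": 1}
    - {"translation": [0, -0.45, 0], "twist": 0, "hand": 1}
    - {"translation": [0, -0.45, 0], "twist": 0, "hand": 1}

```text
time: 6.65
tool_pos: [0.4657, 0.1371, 0.219]
tool_rot: [-0.0, 0.999, 0.041, 0.001]
contact_force: [0.1, 0.3, -0.5]
gripper_width: 1.0
grasp_force: 0.0
```

```bash
python3 - <<'E'
from h import *
a=grab_frame("top");s=grab_frame("scene")
k=lambda i,x,y:cv2.resize(i[y:y+90,x:x+90,::-1],None,fx=4.4,fy=4.4,interpolation=cv2.INTER_CUBIC)
cv2.imwrite("pics/c5.png",np.hstack([k(a,275,150),k(s,200,190)]))
cv2.imwrite("pics/t5.png",a[:,:,::-1]);cv2.imwrite("pics/s5.png",s[:,:,::-1])
E
```

```text
(no output)
```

View pics/c5.png

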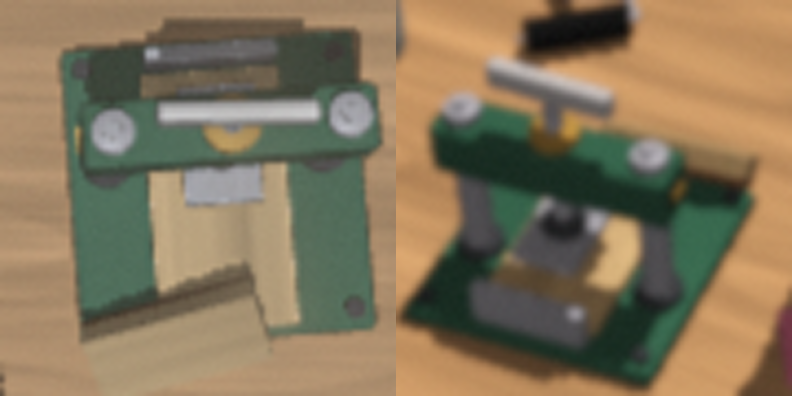

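Crop c5: the block has slid off the front of the bed and now shows its pale side up (top crop about (175,345)) with a dark strip towards the press. I need one wider crop to get its pose.

```bash
python3 - <<'E'
from h import *
a=grab_frame("top");s=grab_frame("scene")
k=lambda i,x,y:cv2.resize(i[y:y+75,x:x+66,::-1],None,fx=6,fy=6,interpolation=cv2.INTER_CUBIC)
cv2.imwrite("pics/c6.png",np.hstack([k(a,284,195),k(s,225,175)]))
E
```

```text
(no output)
```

View pics/c6.png

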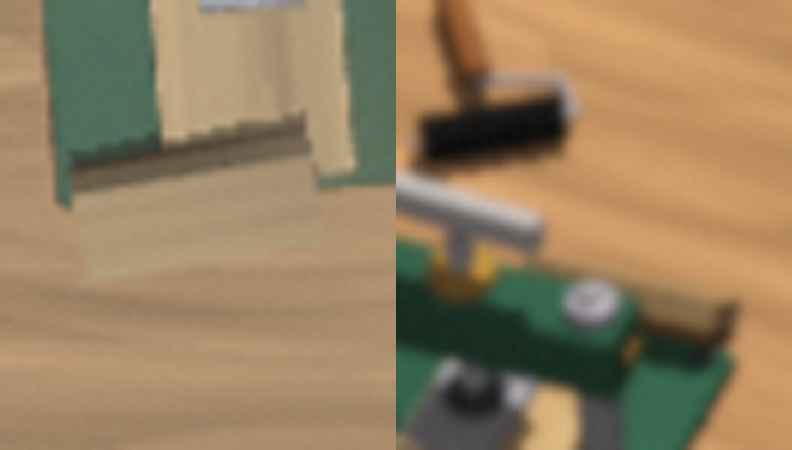

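Crop c6: the block leans pale side up, with its lower long edge on the table and its upper edge on the bed front. The pale face corners are at crop (72,190), (305,150), (320,240), (90,280), and the dark edge runs (75,155)–(303,118). I'll fit its pose, then tip it over towards the robot by pushing the upper edge.

```bash
python3 - <<'E'
from h import *
# local: u along long axis (y'), pivot=lower dark edge centre at z0; slope tilt th toward +x'
px=(np.array([(90,280),(320,240),(305,150),(72,190),(75,155),(303,118)])+.5)/6-.5+[284,195]
def pts(v):
    x,y,yaw,th=v[:4];c,s=np.cos(th),np.sin(th)
    A=[(-.024*s,.024*c)]*2+[(.056*c-.024*s,.056*s+.024*c)]*2+[(.056*c,.056*s)]*2
    L=np.array([[a,u,z] for (a,z),u in zip(A,[.06,-.06,-.06,.06,.06,-.06])])
    return to3((x,y,yaw),L)
f=lambda v:(proj("top",pts(v))-px).ravel()
for t0 in(.2,.6,.9):
    r=least_squares(f,[.46,-.1,.15,t0],loss="soft_l1");print(r.x.round(4),r.cost.round(2),r.fun.reshape(-1,2).round(1).tolist())
P=pts(r.x);print(P.round(4))
# in press frame
p=(.6356,-.124,.083);c,s=np.cos(p[2]),np.sin(p[2]);D=P[:,:2]-p[:2];print((D@np.array([[c,-s],[s,c]])).round(4))
print(state()["tool_pos"],state()["joint_pos"])
E
```

```text
[ 0.4875 -0.1048  0.1829  0.6591] 2.18 [[-0.6, -0.3], [0.2, -0.3], [1.3, -0.4], [0.2, -0.3], [-1.3, 1.0], [0.1, 0.5]]
[ 0.4875 -0.1048  0.1829  0.6591] 2.18 [[-0.6, -0.3], [0.2, -0.3], [1.3, -0.4], [0.2, -0.3], [-1.3, 1.0], [0.1, 0.5]]
[ 0.4875 -0.1048  0.1829  0.6591] 2.18 [[-0.6, -0.3], [0.2, -0.3], [1.3, -0.4], [0.2, -0.3], [-1.3, 1.0], [0.1, 0.5]]
[[ 0.4622 -0.0485  0.019 ]
 [ 0.484  -0.1665  0.019 ]
 [ 0.5275 -0.1584  0.0533]
 [ 0.5057 -0.0404  0.0533]
 [ 0.5202 -0.0378  0.0343]
 [ 0.542  -0.1558  0.0343]]
[[-0.1666  0.0896]
 [-0.1546 -0.0298]
 [-0.1105 -0.0254]
 [-0.1225  0.094 ]
 [-0.1079  0.0955]
 [-0.0959 -0.0239]]
[0.46582219 0.13590201 0.21856713] [ 1.30542754e-01 -2.68755843e-01  1.96798198e+00 -3.58195569e-04
  1.44177527e+00  1.61615549e+00]
```

Request:
apply_moves:
  targets:
    - {"translation": [0, 0, 0], "twist": -1, "hand": 0.4}
    - {"translation": [0.075, 0.4, 0], "twist": 0, "hand": 0.4}
    - {"translation": [0.075, 0.4, 0], "twist": 0, "hand": 0.4}
    - {"translation": [0.075, 0.4, 0], "twist": 0, "hand": 0.4}
    - {"translation": [0.075, 0.4, 0], "twist": 0, "hand": 0.4}
    - {"translation": [0.075, 0.4, 0], "twist": 0, "hand": 0.4}
    - {"translation": [0.075, 0.4, 0], "twist": 0, "hand": 0.4}
    - {"translation": [0, 0, 0], "twist": 0, "hand": 0.4}

```text
time: 7.65
tool_pos: [0.5545, -0.0989, 0.2185]
tool_rot: [0.001, 0.996, 0.087, 0.0]
contact_force: [0.5, 1.6, -0.2]
gripper_width: 0.399
grasp_force: 0.0
```

Request:
apply_moves:
  targets:
    - {"translation": [0, -0.06, 0.35], "twist": -0.1, "hand": 0.4}
    - {"translation": [0, 0, 0.4], "twist": 0, "hand": 0.4}
    - {"translation": [0, 0, 0.4], "twist": 0, "hand": 0.4}
    - {"translation": [0, 0, 0.4], "twist": 0, "hand": 0.4}
    - {"translation": [0, 0, 0.06], "twist": 0, "hand": 0.4}
    - {"translation": [0, 0, 0.04], "twist": 0, "hand": 0.4}
    - {"translation": [0, 0, 0], "twist": 0, "hand": 0.4}

```text
time: 8.35
tool_pos: [0.5537, -0.0881, 0.055]
tool_rot: [0.0, 0.995, 0.096, 0.001]
contact_force: [0.2, -0.1, 0.6]
gripper_width: 0.399
grasp_force: 0.0
```

Request:
apply_moves:
  targets:
    - {"translation": [0, 0, 0.03], "twist": 0, "hand": 0.4}
    - {"translation": [0, 0, 0.03], "twist": 0, "hand": 0.4}

```text
time: 8.55
tool_pos: [0.5542, -0.0882, 0.0495]
tool_rot: [0.001, 0.995, 0.096, 0.002]
contact_force: [-0.7, -0.7, 0.5]
gripper_width: 0.404
grasp_force: 0.0
```

Request:
apply_moves:
  targets:
    - {"translation": [0, 0, 0.02], "twist": 0, "hand": 0.4}
    - {"translation": [0, 0, 0], "twist": 0, "hand": 0.4}

```text
time: 8.75
tool_pos: [0.5532, -0.0879, 0.046]
tool_rot: [0.0, 0.995, 0.096, 0.001]
contact_force: [0.6, -0.5, 0.2]
gripper_width: 0.395
grasp_force: 0.6
```

Request:
apply_moves:
  targets:
    - {"translation": [-0.07, 0, 0], "twist": 0, "hand": 0.4}
    - {"translation": [-0.05, 0, 0], "twist": 0, "hand": 0.4}
    - {"translation": [-0.03, 0, -0.01], "twist": 0, "hand": 0.4}
    - {"translation": [-0.03, 0, -0.03], "twist": 0, "hand": 0.4}
    - {"translation": [-0.03, 0, -0.03], "twist": 0, "hand": 0.4}

```text
time: 9.25
tool_pos: [0.5311, -0.0916, 0.052]
tool_rot: [-0.0, 0.995, 0.096, -0.001]
contact_force: [-0.3, 1.0, -0.0]
gripper_width: 0.405
grasp_force: 0.1
```

```bash
python3 - <<'E'
from h import *
a=grab_frame("top");s=grab_frame("scene")
k=lambda i,x,y,f:cv2.resize(i[y:y+75,x:x+66,::-1],None,fx=f,fy=f,interpolation=cv2.INTER_CUBIC)
cv2.imwrite("pics/c7.png",np.hstack([k(a,284,190,6),k(s,225,175,6)]))
print(state()["contact_force"])
E
```

```text
[1.14133325 0.63845708 1.34107356]
```

View pics/c7.png

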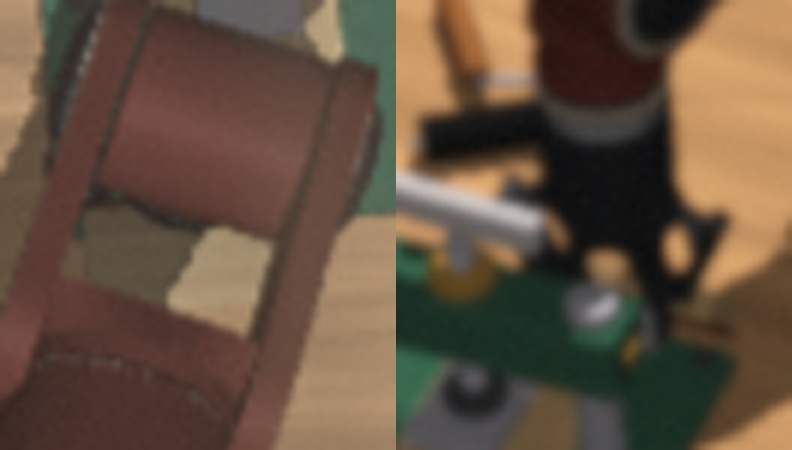

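Crop c7 is mostly hidden by the arm. The pale face (top crop about (220,280)) appears shifted towards the robot, so I'll lift clear and measure numerically.

Request:
apply_moves:
  targets:
    - {"translation": [0.05, 0, -0.3], "twist": 0, "hand": 0.4}
    - {"translation": [0, 0, -0.45], "twist": 0, "hand": 0.4}
    - {"translation": [0, 0, -0.45], "twist": 0, "hand": 0.4}
    - {"translation": [0, -0.45, -0.3], "twist": 0, "hand": 0.4}
    - {"translation": [0, -0.49, 0], "twist": 0, "hand": 1}
    - {"translation": [0, -0.49, 0], "twist": 0, "hand": 1}
    - {"translation": [0, -0.49, 0], "twist": 0, "hand": 1}
    - {"translation": [0, -0.3, 0], "twist": 0, "hand": 1}

```text
time: 10.15
tool_pos: [0.4941, 0.1265, 0.2002]
tool_rot: [-0.0, 0.995, 0.097, 0.0]
contact_force: [0.5, -0.6, 0.9]
gripper_width: 1.001
grasp_force: 0.0
```

```bash
python3 - <<'E'
from h import *
a=grab_frame("top");s=grab_frame("scene")
cv2.imwrite("pics/t8.png",a[:,:,::-1]);cv2.imwrite("pics/s8.png",s[:,:,::-1])
def show(q,c):
  for r in regions_of(c,q):
    m=r["pixels"];ys,xs=np.nonzero(m);rect=cv2.minAreaRect(np.c_[xs,ys].astype(np.float32))
    im=a if c=="top" else s
    print(q,c,round(float(r["score"]),2),[np.round(z,1) for z in rect],len(xs),im[m].mean(0).round())
show("block","top");show("block","scene");show("offcut","top")
b=cv2.imread("pics/t0.png")[:,:,::-1];d=np.abs(a.astype(int)-b).sum(2)
for y in range(215,262): print(y,"".join(" .:*#"[min(4,v//20)] for v in d[y,280:365]))
E
```

```text
block top 0.77 [array([237. , 252.5]), array([27.,  8.]), np.float64(90.0)] 196 [179.  66.  61.]
block top 0.75 [array([317.5, 229.8]), array([20. , 40.3]), np.float64(85.4)] 793 [153. 134. 105.]
block top 0.75 [array([247.3, 193.6]), array([19.3, 39.1]), np.float64(58.6)] 598 [120.  80.  89.]
block scene 0.58 [array([328., 236.]), array([17.2, 32.7]), np.float64(33.7)] 519 [144.  29.  24.]
block scene 0.55 [array([305.8, 266.5]), array([17.5, 37.9]), np.float64(84.3)] 637 [119.  59.  73.]
block scene 0.44 [array([264.2, 224.1]), array([34. , 10.4]), np.float64(9.5)] 222 [136. 109.  76.]
offcut top 0.67 [array([328.5, 175.1]), array([ 5.8, 37.1]), np.float64(87.0)] 218 [160. 159. 157.]
215 ##########################*                                                          
216 ###########################                            .          .                  
217 ###########################                .     .                         .         
218 ###########################.                       :**##*                            
219 #########################:..::.        *#
[... 3124 characters left out ...]
######################################################################
255 .####################################################################################
256  ####################################################################################
257  *###################################################################################
258  .###################################################################################
259   ###################################################################################
260  .###################################################################################
261  .###################################################################################
```

```bash
python3 - <<'E'
import cv2
for n in("t5","t8"):
    a=cv2.imread(f"pics/{n}.png")[:,:,::-1]
    for x in (308,325): print(n,x,[(y,*map(int,a[y,x-1:x+2].mean(0))) for y in range(208,250)])
E
```

```text
t5 308 [(208, 83, 108, 90), (209, 83, 110, 92), (210, 82, 110, 92), (211, 81, 109, 91), (212, 81, 110, 90), (213, 80, 109, 90), (214, 80, 108, 90), (215, 71, 93, 78), (216, 61, 75, 63), (217, 59, 69, 58), (218, 62, 66, 55), (219, 72, 62, 51), (220, 95, 82, 65), (221, 103, 91, 72), (222, 104, 92, 74), (223, 118, 103, 81), (224, 156, 136, 107), (225, 171, 150, 118), (226, 171, 150, 117), (227, 167, 147, 115), (228, 168, 148, 116), (229, 172, 150, 118), (230, 173, 152, 119), (231, 173, 151, 118), (232, 172, 151, 118), (233, 170, 149, 116), (234, 170, 150, 116), (235, 172, 152, 119), (236, 175, 153, 120), (237, 177, 156, 122), (238, 178, 155, 121), (239, 175, 148, 115), (240, 171, 140, 107), (241, 170, 139, 106), (242, 172, 142, 109), (243, 168, 138, 106), (244, 161, 132, 101), (245, 155, 127, 98), (246, 154, 126, 98), (247, 156, 128, 98), (248, 163, 134, 103), (249, 169, 139, 106)]
t5 325 [(208, 178, 155, 122), (209, 177, 155, 122), (210, 164, 144, 113), (211, 128, 113, 90), (212, 110, 97, 77), (213, 106, 94, 75), (214, 92, 78, 62), (215, 99, 85, 68), (216, 107, 93, 75), (217, 109, 95, 
[... 1813 characters left out ...]
57, 123), (218, 179, 157, 123), (219, 135, 118, 93), (220, 95, 82, 65), (221, 97, 82, 65), (222, 106, 92, 73), (223, 109, 95, 76), (224, 115, 100, 79), (225, 152, 132, 104), (226, 168, 147, 115), (227, 169, 148, 115), (228, 167, 146, 115), (229, 168, 147, 115), (230, 169, 148, 116), (231, 171, 150, 118), (232, 172, 151, 118), (233, 169, 148, 116), (234, 167, 147, 116), (235, 169, 147, 116), (236, 173, 150, 118), (237, 175, 153, 120), (238, 177, 155, 121), (239, 177, 154, 121), (240, 171, 143, 111), (241, 170, 139, 108), (242, 169, 140, 108), (243, 169, 139, 107), (244, 169, 139, 106), (245, 167, 138, 107), (246, 161, 132, 102), (247, 157, 129, 99), (248, 162, 133, 102), (249, 164, 135, 104)]
```

The block slid about 5–15 mm instead of tipping and still leans at about 38°. I'll push its foot towards the press instead, so it gets steeper and stands up between the fingers and the base's front edge.

Request:
apply_moves:
  targets:
    - {"translation": [0, 0, 0], "twist": 0.55, "hand": 0.6}
    - {"translation": [0, 0, 0], "twist": 0.55, "hand": 0.6}
    - {"translation": [-0.14, 0.46, 0], "twist": 0, "hand": 0.6}
    - {"translation": [-0.14, 0.46, 0], "twist": 0, "hand": 0.6}
    - {"translation": [-0.14, 0.46, 0], "twist": 0, "hand": 0.6}
    - {"translation": [-0.14, 0.46, 0], "twist": 0, "hand": 0.6}
    - {"translation": [-0.14, 0.46, 0], "twist": 0, "hand": 0.6}
    - {"translation": [0, 0, 0.3], "twist": 0, "hand": 0.6}

```text
time: 11.2
tool_pos: [0.4458, -0.1186, 0.1746]
tool_rot: [0.003, 0.999, 0.036, 0.004]
contact_force: [0.8, 1.3, 0.1]
gripper_width: 0.602
grasp_force: 0.0
```

Request:
apply_moves:
  targets:
    - {"translation": [0, 0, 0.4], "twist": 0, "hand": 0.6}
    - {"translation": [0, 0, 0.4], "twist": 0, "hand": 0.6}
    - {"translation": [0, 0, 0.4], "twist": 0, "hand": 0.6}
    - {"translation": [0, 0, 0.2], "twist": 0, "hand": 0.6}
    - {"translation": [0, 0, 0], "twist": 0, "hand": 0.6}

```text
time: 11.7
tool_pos: [0.4409, -0.1112, 0.0264]
tool_rot: [-0.002, 0.999, 0.04, -0.004]
contact_force: [-0.8, 0.0, 0.8]
gripper_width: 0.606
grasp_force: 0.0
```

Request:
apply_moves:
  targets:
    - {"translation": [0.05, 0, 0], "twist": 0, "hand": 0.6}
    - {"translation": [0.05, 0, 0], "twist": 0, "hand": 0.6}
    - {"translation": [0.04, 0, 0], "twist": 0, "hand": 0.6}
    - {"translation": [0.04, 0, 0], "twist": 0, "hand": 0.6}
    - {"translation": [0.03, 0, 0], "twist": 0, "hand": 0.6}

```text
time: 12.2
tool_pos: [0.4637, -0.1096, 0.0298]
tool_rot: [0.0, 0.999, 0.042, -0.003]
contact_force: [-11.6, -4.6, 0.1]
gripper_width: 0.603
grasp_force: 6.0
```

Request:
apply_moves:
  targets:
    - {"translation": [0.02, 0, 0], "twist": 0, "hand": 0.6}
    - {"translation": [0.02, 0, 0], "twist": 0, "hand": 0.6}

```text
time: 12.4
tool_pos: [0.4641, -0.1094, 0.0278]
tool_rot: [0.0, 0.999, 0.042, -0.007]
contact_force: [-17.7, -8.8, -1.4]
gripper_width: 0.596
grasp_force: 9.2
```

```bash
python3 - <<'E'
from h import *
a=grab_frame("top");s=grab_frame("scene")
cv2.imwrite("pics/t9.png",a[:,:,::-1]);cv2.imwrite("pics/s9.png",s[:,:,::-1])
for c,im in(("top",a),("scene",s)):
  for r in regions_of(c,"block"):
    m=r["pixels"];ys,xs=np.nonzero(m);rect=cv2.minAreaRect(np.c_[xs,ys].astype(np.float32))
    print(c,round(float(r["score"]),2),[np.round(z,1) for z in rect],len(xs),im[m].mean(0).round())
for x in(300,312,325,333): print(x,[(y,*map(int,a[y,x-1:x+2].mean(0))) for y in range(208,240,1)])
print(state()["contact_force"])
E
```

```text
top 0.96 [array([247.1, 193.9]), array([20.5, 40.2]), np.float64(56.3)] 801 [203. 130. 149.]
top 0.56 [array([242.3, 247.9]), array([19.1, 39.7]), np.float64(2.9)] 747 [160.  64.  58.]
scene 0.9 [array([305.6, 266.8]), array([18.7, 38.4]), np.float64(83.7)] 684 [208. 118. 141.]
scene 0.73 [array([264.1, 223.9]), array([34.4,  9.6]), np.float64(12.3)] 208 [83. 66. 46.]
scene 0.64 [array([328.7, 236.3]), array([18.6, 33. ]), np.float64(33.7)] 558 [163.  36.  30.]
scene 0.57 [array([239.1, 240. ]), array([74.3, 62. ]), np.float64(18.4)] 3131 [65. 77. 66.]
300 [(208, 58, 68, 58), (209, 58, 69, 57), (210, 57, 67, 57), (211, 58, 68, 57), (212, 59, 68, 58), (213, 59, 68, 58), (214, 57, 68, 57), (215, 57, 68, 57), (216, 57, 66, 56), (217, 56, 66, 55), (218, 57, 68, 57), (219, 57, 68, 57), (220, 57, 66, 55), (221, 58, 56, 46), (222, 63, 51, 41), (223, 83, 71, 57), (224, 88, 76, 61), (225, 84, 73, 58), (226, 81, 71, 58), (227, 78, 67, 55), (228, 69, 60, 51), (229, 64, 56, 48), (230, 55, 50, 44), (231, 52, 46, 42), (232, 51, 46, 42), (233, 52, 46, 43), (234, 55, 49, 43), (235, 57, 50, 45), (236
[... 1302 characters left out ...]
0, 71), (239, 116, 78, 70)]
333 [(208, 105, 92, 73), (209, 106, 93, 75), (210, 105, 92, 75), (211, 104, 91, 73), (212, 104, 91, 74), (213, 105, 92, 74), (214, 104, 91, 73), (215, 105, 92, 74), (216, 104, 91, 73), (217, 105, 92, 74), (218, 103, 90, 73), (219, 87, 73, 59), (220, 84, 71, 57), (221, 94, 82, 66), (222, 95, 82, 66), (223, 85, 71, 58), (224, 81, 65, 54), (225, 84, 65, 54), (226, 87, 67, 57), (227, 91, 69, 58), (228, 92, 70, 59), (229, 94, 71, 60), (230, 97, 71, 60), (231, 99, 73, 61), (232, 100, 72, 61), (233, 103, 74, 63), (234, 104, 75, 63), (235, 106, 76, 64), (236, 106, 76, 65), (237, 109, 78, 67), (238, 111, 78, 67), (239, 113, 80, 69)]
[-13.69081137  -6.16113983  -0.46421573]
```

The push jammed at 18 N: pad friction holds the edge up as it tries to drop. I'll back off, raise the hand, and push forward and down together.

Request:
apply_moves:
  targets:
    - {"translation": [-0.14, 0, 0], "twist": 0, "hand": 0.6}
    - {"translation": [0, 0, -0.11], "twist": 0, "hand": 0.6}
    - {"translation": [0.08, 0, 0], "twist": 0, "hand": 0.6}
    - {"translation": [0.02, 0, 0.01], "twist": 0, "hand": 0.6}
    - {"translation": [0.02, 0, 0.02], "twist": 0, "hand": 0.6}
    - {"translation": [0.02, 0, 0.025], "twist": 0, "hand": 0.6}
    - {"translation": [0.02, 0, 0.025], "twist": 0, "hand": 0.6}

```text
time: 13.3
tool_pos: [0.4692, -0.1098, 0.0382]
tool_rot: [-0.0, 0.999, 0.042, -0.007]
contact_force: [-42.7, 4.4, 71.4]
gripper_width: 0.603
grasp_force: 37.7
```

Request:
apply_moves:
  targets:
    - {"translation": [0.02, 0, 0.02], "twist": 0, "hand": 0.6}

```text
time: 13.4
tool_pos: [0.4698, -0.1098, 0.0382]
tool_rot: [-0.001, 0.999, 0.043, -0.011]
contact_force: [-57.2, 4.9, 87.8]
gripper_width: 0.6
grasp_force: 48.3
```

Request:
apply_moves:
  targets:
    - {"translation": [-0.04, 0, -0.12], "twist": 0, "hand": 0.6}
    - {"translation": [-0.15, 0, -0.2], "twist": 0, "hand": 0.6}
    - {"translation": [-0.1, 0, -0.4], "twist": 0, "hand": 0.6}
    - {"translation": [0, -0.3, -0.4], "twist": 0, "hand": 0.6}
    - {"translation": [0, -0.49, -0.1], "twist": 0, "hand": 0.6}
    - {"translation": [0, -0.49, 0], "twist": 0, "hand": 0.6}
    - {"translation": [0, -0.49, 0], "twist": 0, "hand": 0.6}
    - {"translation": [0, -0.49, 0], "twist": 0, "hand": 0.6}

```text
time: 14.2
tool_pos: [0.4258, 0.1162, 0.1535]
tool_rot: [-0.0, 0.999, 0.041, 0.001]
contact_force: [1.0, 0.9, 0.2]
gripper_width: 0.601
grasp_force: 0.0
```

```bash
python3 - <<'E'
from h import *
a=grab_frame("top");s=grab_frame("scene")
cv2.imwrite("pics/t10.png",a[:,:,::-1]);cv2.imwrite("pics/s10.png",s[:,:,::-1])
k=lambda i,x,y,f:cv2.resize(i[y:y+75,x:x+66,::-1],None,fx=f,fy=f,interpolation=cv2.INTER_CUBIC)
cv2.imwrite("pics/c10.png",np.hstack([k(a,284,190,6),k(s,225,175,6)]))
for c,im in(("top",a),("scene",s)):
  for r in regions_of(c,"block"):
    m=r["pixels"];ys,xs=np.nonzero(m);rect=cv2.minAreaRect(np.c_[xs,ys].astype(np.float32))
    print(c,round(float(r["score"]),2),[np.round(z,1) for z in rect],len(xs),im[m].mean(0).round())
for x in(304,325): print(x,[(y,*map(int,a[y,x-1:x+2].mean(0))) for y in range(212,248,1)])
print(state()["contact_force"],state()["tool_pos"])
E
```

```text
top 0.66 [array([317.1, 228.5]), array([18.1, 40.8]), np.float64(85.9)] 736 [141. 123.  97.]
top 0.64 [array([242.5, 231. ]), array([17.,  6.]), np.float64(0.0)] 96 [97. 49. 42.]
top 0.61 [array([247.4, 193.9]), array([19.1, 39.5]), np.float64(57.3)] 724 [125.  83.  92.]
top 0.29 [array([134.4, 198.8]), array([14.6, 61.4]), np.float64(30.5)] 628 [136. 127. 121.]
scene 0.85 [array([305.8, 266.4]), array([17.8, 37.8]), np.float64(84.1)] 654 [120.  60.  73.]
scene 0.72 [array([328.1, 235.9]), array([18.3, 33. ]), np.float64(33.7)] 550 [119.  26.  21.]
scene 0.66 [array([264.5, 223.5]), array([34.8,  8.2]), np.float64(18.4)] 153 [123.  96.  65.]
scene 0.4 [array([299.5, 303.5]), array([23., 17.]), np.float64(90.0)] 372 [45. 39. 36.]
304 [(212, 79, 108, 90), (213, 78, 108, 89), (214, 78, 109, 89), (215, 78, 108, 90), (216, 78, 107, 90), (217, 65, 82, 69), (218, 58, 68, 57), (219, 58, 69, 57), (220, 59, 65, 54), (221, 72, 61, 49), (222, 97, 81, 64), (223, 117, 102, 81), (224, 121, 106, 83), (225, 121, 105, 84), (226, 124, 108, 85), (227, 148, 130, 102), (228, 159, 139, 109), (229, 157, 137
[... 552 characters left out ...]
5), (219, 97, 82, 65), (220, 94, 77, 62), (221, 114, 98, 78), (222, 123, 108, 85), (223, 121, 106, 84), (224, 122, 106, 84), (225, 134, 116, 92), (226, 150, 132, 104), (227, 156, 136, 107), (228, 154, 135, 106), (229, 153, 134, 105), (230, 156, 137, 108), (231, 158, 139, 108), (232, 155, 135, 105), (233, 154, 135, 106), (234, 156, 136, 106), (235, 160, 141, 109), (236, 162, 141, 111), (237, 170, 145, 113), (238, 177, 146, 113), (239, 172, 141, 109), (240, 165, 136, 105), (241, 164, 135, 104), (242, 167, 137, 106), (243, 165, 136, 105), (244, 165, 135, 105), (245, 162, 133, 103), (246, 156, 129, 99), (247, 153, 126, 96)]
[-0.14642965 -0.06768822 -0.54121927] [0.42569622 0.11537464 0.15292196]
```

Good: the block now leans at about 51°. I'll repeat the push with the tips below the edge height, moving forward and down in small steps.

Request:
apply_moves:
  targets:
    - {"translation": [0.015, 0.45, 0], "twist": 0, "hand": 0.6}
    - {"translation": [0.015, 0.45, 0], "twist": 0, "hand": 0.6}
    - {"translation": [0.015, 0.45, 0], "twist": 0, "hand": 0.6}
    - {"translation": [0.015, 0.45, 0], "twist": 0, "hand": 0.6}
    - {"translation": [0.015, 0.45, 0], "twist": 0, "hand": 0.6}
    - {"translation": [0, 0, 0.4], "twist": 0, "hand": 0.6}
    - {"translation": [0, 0, 0.4], "twist": 0, "hand": 0.6}
    - {"translation": [0, 0, 0.3], "twist": 0, "hand": 0.6}

```text
time: 15.2
tool_pos: [0.4503, -0.1115, 0.0407]
tool_rot: [-0.0, 0.999, 0.039, -0.001]
contact_force: [0.7, -0.5, -1.0]
gripper_width: 0.597
grasp_force: 0.0
```

Request:
apply_moves:
  targets:
    - {"translation": [0, 0, 0.12], "twist": 0, "hand": 0.6}
    - {"translation": [0.04, 0, 0], "twist": 0, "hand": 0.6}
    - {"translation": [0.02, 0, 0], "twist": 0, "hand": 0.6}

```text
time: 15.5
tool_pos: [0.459, -0.11, 0.0324]
tool_rot: [0.0, 0.999, 0.04, 0.001]
contact_force: [-0.5, 1.0, 0.7]
gripper_width: 0.6
grasp_force: 0.0
```

Request:
apply_moves:
  targets:
    - {"translation": [0.02, 0, 0.01], "twist": 0, "hand": 0.6}
    - {"translation": [0.02, 0, 0], "twist": 0, "hand": 0.6}

```text
time: 15.7
tool_pos: [0.4624, -0.1093, 0.0316]
tool_rot: [0.001, 0.999, 0.041, 0.0]
contact_force: [-4.3, -0.9, 2.1]
gripper_width: 0.599
grasp_force: 2.2
```

Request:
apply_moves:
  targets:
    - {"translation": [0.015, 0, 0.015], "twist": 0, "hand": 0.6}
    - {"translation": [0.015, 0, 0.015], "twist": 0, "hand": 0.6}

```text
time: 15.9
tool_pos: [0.4643, -0.1084, 0.0271]
tool_rot: [0.0, 0.999, 0.041, -0.001]
contact_force: [-4.7, -1.2, -0.5]
gripper_width: 0.605
grasp_force: 2.0
```

Contact is gentle now, so I'll continue.

Request:
apply_moves:
  targets:
    - {"translation": [0.015, 0, 0.01], "twist": 0, "hand": 0.6}
    - {"translation": [0.015, 0, 0.01], "twist": 0, "hand": 0.6}
    - {"translation": [0.015, 0, 0.01], "twist": 0, "hand": 0.6}

```text
time: 16.2
tool_pos: [0.4664, -0.1076, 0.0222]
tool_rot: [-0.0, 0.999, 0.041, -0.003]
contact_force: [-8.3, -3.2, -2.1]
gripper_width: 0.6
grasp_force: 3.9
```

Request:
apply_moves:
  targets:
    - {"translation": [0.02, 0, 0], "twist": 0, "hand": 0.6}
    - {"translation": [0.02, 0, 0], "twist": 0, "hand": 0.6}

```text
time: 16.4
tool_pos: [0.4675, -0.1073, 0.0204]
tool_rot: [-0.0, 0.999, 0.042, -0.007]
contact_force: [-14.3, -6.0, -6.4]
gripper_width: 0.599
grasp_force: 7.2
```

```bash
python3 - <<'E'
from h import *
a=grab_frame("top");print(state()["contact_force"],state()["tool_pos"])
for x in(314,318,330,334): print(x,[(y,*map(int,a[y,x-1:x+2].mean(0))) for y in range(212,236,1)])
E
```

```text
[-11.40152214  -5.23937685  -4.71539258] [ 0.46746655 -0.10730316  0.02019396]
314 [(212, 102, 89, 71), (213, 78, 65, 53), (214, 67, 52, 44), (215, 72, 55, 46), (216, 75, 57, 49), (217, 77, 57, 49), (218, 77, 56, 48), (219, 78, 56, 48), (220, 75, 52, 46), (221, 73, 51, 44), (222, 78, 53, 46), (223, 83, 58, 50), (224, 87, 58, 51), (225, 93, 60, 54), (226, 96, 62, 55), (227, 100, 64, 57), (228, 104, 67, 60), (229, 105, 67, 60), (230, 109, 71, 64), (231, 112, 74, 67), (232, 115, 75, 68), (233, 116, 77, 70), (234, 117, 77, 70), (235, 115, 76, 69)]
318 [(212, 106, 93, 74), (213, 106, 94, 74), (214, 106, 93, 74), (215, 102, 89, 71), (216, 79, 67, 54), (217, 66, 51, 44), (218, 68, 48, 41), (219, 74, 53, 45), (220, 77, 54, 47), (221, 81, 54, 48), (222, 85, 58, 50), (223, 88, 59, 52), (224, 91, 61, 53), (225, 93, 61, 53), (226, 95, 63, 55), (227, 97, 62, 56), (228, 99, 65, 57), (229, 101, 66, 58), (230, 104, 67, 59), (231, 107, 69, 62), (232, 111, 73, 65), (233, 113, 75, 67), (234, 116, 77, 69), (235, 116, 77, 70)]
330 [(212, 100, 88, 70), (213, 102, 90, 73), (214, 103, 90, 73), (215, 103, 90
[... 172 characters left out ...]
 65, 55), (225, 88, 67, 57), (226, 91, 68, 57), (227, 93, 69, 58), (228, 95, 70, 60), (229, 97, 71, 60), (230, 100, 72, 61), (231, 101, 72, 62), (232, 103, 73, 62), (233, 104, 73, 62), (234, 106, 74, 63), (235, 108, 76, 65)]
334 [(212, 107, 95, 76), (213, 107, 94, 75), (214, 107, 94, 75), (215, 108, 93, 76), (216, 107, 94, 75), (217, 107, 93, 74), (218, 107, 93, 75), (219, 106, 93, 74), (220, 107, 94, 75), (221, 106, 92, 74), (222, 98, 84, 68), (223, 85, 71, 58), (224, 85, 68, 57), (225, 86, 68, 57), (226, 91, 70, 59), (227, 93, 71, 59), (228, 95, 72, 61), (229, 96, 72, 61), (230, 99, 74, 63), (231, 100, 74, 62), (232, 103, 75, 64), (233, 104, 76, 63), (234, 106, 77, 65), (235, 107, 78, 66)]
```

Request:
apply_moves:
  targets:
    - {"translation": [-0.2, 0, 0], "twist": 0, "hand": 0.6}
    - {"translation": [-0.2, 0, -0.3], "twist": 0, "hand": 0.6}
    - {"translation": [0, 0, -0.4], "twist": -1, "hand": 1}
    - {"translation": [0, 0, -0.4], "twist": -1, "hand": 1}
    - {"translation": [0, 0, 0], "twist": -1, "hand": 1}
    - {"translation": [0, 0, 0], "twist": -1, "hand": 1}
    - {"translation": [0, 0, 0], "twist": -1, "hand": 1}
    - {"translation": [0, 0, 0], "twist": -1, "hand": 1}

```text
time: 17.25
tool_pos: [0.4342, -0.1109, 0.1346]
tool_rot: [0.001, 0.942, 0.336, 0.002]
contact_force: [0.2, 0.9, -0.2]
gripper_width: 1.003
grasp_force: 0.0
```

Request:
apply_moves:
  targets:
    - {"translation": [0, 0, 0], "twist": -1, "hand": 1}
    - {"translation": [0, 0, 0], "twist": -1, "hand": 1}
    - {"translation": [0, 0, 0], "twist": -1, "hand": 1}
    - {"translation": [0, 0, 0], "twist": -1, "hand": 1}
    - {"translation": [0, 0, 0], "twist": -1, "hand": 1}
    - {"translation": [0, 0, 0], "twist": -1, "hand": 1}
    - {"translation": [0, 0, 0], "twist": -1, "hand": 1}
    - {"translation": [0, 0, 0], "twist": -1, "hand": 1}

```text
time: 18.05
tool_pos: [0.4341, -0.1109, 0.1344]
tool_rot: [0.001, 0.736, 0.676, 0.001]
contact_force: [0.2, 0.6, -0.6]
gripper_width: 0.998
grasp_force: 0.0
```

Request:
apply_moves:
  targets:
    - {"translation": [0, 0, 0], "twist": -1, "hand": 1}
    - {"translation": [0, 0, 0], "twist": -0.7, "hand": 1}

```text
time: 18.25
tool_pos: [0.4342, -0.1109, 0.1344]
tool_rot: [0.001, 0.677, 0.736, 0.001]
contact_force: [-0.2, 0.8, 0.2]
gripper_width: 1.003
grasp_force: 0.0
```

```bash
python3 - <<'E'
from h import *
a=grab_frame("top");s=state();print(s["contact_force"],s["tool_pos"],s["tool_rot"],s["joint_pos"][5])
cv2.imwrite("pics/t11.png",a[:,:,::-1])
for r in regions_of("top","block"):
    m=r["pixels"];ys,xs=np.nonzero(m);rect=cv2.minAreaRect(np.c_[xs,ys].astype(np.float32))
    print(round(float(r["score"]),2),[np.round(z,1) for z in rect],len(xs),a[m].mean(0).round())
for x in(302,308,325,332): print(x,[(y,*map(int,a[y,x-1:x+2].mean(0))) for y in range(212,242,1)])
E
```

```text
[-0.99739723  0.40016123  1.01686856] [ 0.43410202 -0.11086098  0.13439143] [0.0009562  0.67617721 0.73673777 0.00096352] -0.5031321957832326
0.68 [array([246.9, 193.4]), array([19.6, 39.9]), np.float64(56.8)] 740 [206. 131. 152.]
0.61 [array([243.1, 247.9]), array([19.4, 39.9]), np.float64(1.8)] 743 [175.  68.  62.]
0.55 [array([316.9, 231. ]), array([ 8.5, 40.7]), np.float64(83.7)] 146 [93. 79. 64.]
302 [(212, 58, 69, 59), (213, 57, 67, 56), (214, 58, 68, 57), (215, 56, 67, 56), (216, 57, 67, 56), (217, 56, 65, 54), (218, 57, 67, 57), (219, 58, 67, 58), (220, 57, 67, 57), (221, 57, 67, 57), (222, 56, 67, 56), (223, 57, 67, 56), (224, 58, 68, 57), (225, 56, 66, 55), (226, 57, 68, 57), (227, 56, 67, 56), (228, 56, 61, 50), (229, 60, 50, 41), (230, 67, 52, 41), (231, 90, 77, 61), (232, 97, 84, 67), (233, 97, 84, 68), (234, 97, 84, 67), (235, 97, 84, 67), (236, 95, 82, 65), (237, 87, 74, 59), (238, 86, 71, 57), (239, 83, 68, 55), (240, 74, 61, 50), (241, 64, 54, 45)]
308 [(212, 60, 69, 58), (213, 57, 66, 56), (214, 55, 66, 55), (215, 56, 66, 56), (216, 56, 67, 57), (217, 56, 66, 56), (
[... 928 characters left out ...]
36, 87, 62, 53), (237, 89, 63, 53), (238, 92, 64, 55), (239, 93, 64, 54), (240, 95, 65, 56), (241, 98, 66, 58)]
332 [(212, 102, 89, 72), (213, 102, 90, 72), (214, 102, 89, 72), (215, 102, 89, 72), (216, 101, 90, 72), (217, 101, 88, 71), (218, 101, 88, 70), (219, 101, 88, 71), (220, 101, 88, 71), (221, 101, 88, 71), (222, 101, 88, 70), (223, 101, 88, 70), (224, 85, 79, 64), (225, 78, 76, 63), (226, 78, 71, 59), (227, 80, 66, 53), (228, 86, 71, 57), (229, 98, 84, 67), (230, 101, 87, 70), (231, 100, 85, 69), (232, 93, 80, 65), (233, 84, 69, 57), (234, 81, 64, 53), (235, 82, 65, 54), (236, 86, 66, 54), (237, 88, 67, 55), (238, 92, 68, 57), (239, 93, 70, 58), (240, 95, 71, 59), (241, 97, 71, 59)]
```

The block now stands upright on its long side, dark face towards the press (region (316.9,231), 8.5 px thick). Next I push its top from behind so it falls pale side down towards the robot.

```bash
python3 - <<'E'
from h import *
c=unproj("top",(316.9,230.9),.056);e=unproj("top",(302,232.4),.056);g=unproj("top",(332,229.3),.056)
p=(.6356,-.124,.083);R=lambda P:[(P[0]-p[0])*np.cos(p[2])+(P[1]-p[1])*np.sin(p[2]),-(P[0]-p[0])*np.sin(p[2])+(P[1]-p[1])*np.cos(p[2])]
print(c,R(c),np.arctan2(*(e-g)[[0,1]])*-1)
E
```

```text
[ 0.49188335 -0.10295252  0.056     ] [np.float64(-0.14147696525740602), np.float64(0.032889809837977214)] 0.11774918944678887
```

Request:
apply_moves:
  targets:
    - {"translation": [0.01, 0.33, 0], "twist": 0, "hand": 0}
    - {"translation": [0.01, 0.33, 0], "twist": 0, "hand": 0}
    - {"translation": [0.01, 0.33, 0], "twist": 0, "hand": 0}
    - {"translation": [0, 0, 0], "twist": 0, "hand": 0}
    - {"translation": [0, 0, 0.36], "twist": 0, "hand": 0}
    - {"translation": [0, 0, 0.36], "twist": 0, "hand": 0}
    - {"translation": [0, 0, 0], "twist": 0, "hand": 0}

```text
time: 19.05
tool_pos: [0.5271, -0.0985, 0.0566]
tool_rot: [-0.005, 0.678, 0.735, -0.002]
contact_force: [-0.9, 0.1, -1.3]
gripper_width: 0.003
grasp_force: 0.0
```

```bash
python3 - <<'E'
from h import *
a=grab_frame("top");s=state();print(s["contact_force"],s["tool_pos"],s["tool_rot"],s["gripper_width"])
for x in(300,302): print(x,[(y,*map(int,a[y,x-1:x+2].mean(0))) for y in range(224,242,1)])
E
```

```text
[-0.23770137 -0.00628922 -0.18878963] [ 0.52906974 -0.09919047  0.05954982] [-0.00283256  0.67827915  0.73479803 -0.00110677] -0.002033652672531057
300 [(224, 80, 61, 53), (225, 74, 61, 53), (226, 73, 64, 55), (227, 67, 63, 53), (228, 61, 59, 50), (229, 63, 50, 41), (230, 65, 50, 40), (231, 88, 75, 60), (232, 97, 84, 67), (233, 97, 84, 67), (234, 97, 85, 67), (235, 96, 84, 67), (236, 97, 84, 68), (237, 93, 70, 58), (238, 94, 60, 52), (239, 94, 59, 51), (240, 95, 60, 54), (241, 95, 60, 53)]
302 [(224, 59, 66, 56), (225, 56, 66, 55), (226, 56, 67, 56), (227, 55, 67, 56), (228, 55, 60, 50), (229, 59, 49, 39), (230, 67, 52, 41), (231, 90, 77, 61), (232, 97, 85, 67), (233, 97, 84, 67), (234, 97, 84, 68), (235, 97, 84, 67), (236, 96, 82, 65), (237, 90, 74, 60), (238, 91, 64, 55), (239, 91, 58, 51), (240, 92, 58, 52), (241, 92, 59, 52)]
```

Request:
apply_moves:
  targets:
    - {"translation": [0, -0.1, 0], "twist": 0, "hand": 0}
    - {"translation": [0, -0.18, -0.02], "twist": 0, "hand": 0}
    - {"translation": [0, -0.2, -0.03], "twist": 0, "hand": 0}
    - {"translation": [0, 0, 0], "twist": 0, "hand": 0}
    - {"translation": [0, 0, -0.2], "twist": 0, "hand": 0}
    - {"translation": [0, 0, -0.4], "twist": 0, "hand": 0}
    - {"translation": [0.45, 0, -0.3], "twist": 0, "hand": 1}
    - {"translation": [0.49, 0, 0], "twist": 0, "hand": 1}

```text
time: 19.9
tool_pos: [0.4809, -0.0145, 0.1627]
tool_rot: [0.006, 0.679, 0.734, 0.004]
contact_force: [1.4, 1.2, 0.8]
gripper_width: 0.329
grasp_force: 0.0
```

Request:
apply_moves:
  targets:
    - {"translation": [0.49, 0, 0], "twist": 0, "hand": 1}
    - {"translation": [0.49, 0, 0], "twist": 0, "hand": 1}

```text
time: 20.1
tool_pos: [0.4696, 0.0858, 0.1576]
tool_rot: [0.002, 0.678, 0.735, 0.002]
contact_force: [0.1, -0.4, -0.6]
gripper_width: 0.679
grasp_force: 0.0
```

```bash
python3 - <<'E'
from h import *
a=grab_frame("top");s=grab_frame("scene");st=state();print(st["time"],st["tool_pos"],st["tool_rot"])
cv2.imwrite("pics/t12.png",a[:,:,::-1]);cv2.imwrite("pics/s12.png",s[:,:,::-1])
for c,im in(("top",a),("scene",s)):
  for r in regions_of(c,"block"):
    m=r["pixels"];ys,xs=np.nonzero(m);rect=cv2.minAreaRect(np.c_[xs,ys].astype(np.float32))
    print(c,round(float(r["score"]),2),[np.round(z,1) for z in rect],len(xs),im[m].mean(0).round())
for x in(302,325): print(x,[(y,*map(int,a[y,x-1:x+2].mean(0))) for y in range(222,264,1)])
E
```

```text
20.2 [0.46874372 0.08881148 0.15697157] [0.00077944 0.67531675 0.73752441 0.00210123]
top 0.64 [array([317.2, 245. ]), array([19.3, 40. ]), np.float64(87.9)] 753 [106.  79.  61.]
top 0.59 [array([247.4, 194.1]), array([19.8, 39.2]), np.float64(57.5)] 737 [151.  98. 112.]
top 0.57 [array([376.4, 286.4]), array([57.3, 35. ]), np.float64(65.0)] 671 [113.  93.  75.]
top 0.54 [array([241.5, 259. ]), array([18., 19.]), np.float64(90.0)] 299 [164.  66.  60.]
top 0.33 [array([441. , 187.5]), array([48.8, 48.8]), np.float64(45.0)] 1935 [178. 175. 168.]
scene 0.9 [array([268.6, 218.9]), array([34.7, 15.8]), np.float64(17.1)] 479 [98. 62. 40.]
scene 0.85 [array([328.2, 235.3]), array([19.7, 32.8]), np.float64(32.0)] 590 [162.  38.  30.]
scene 0.82 [array([305.8, 266.4]), array([17.8, 38.1]), np.float64(84.0)] 661 [146.  76.  93.]
scene 0.35 [array([233.1, 227.5]), array([29.7, 47.9]), np.float64(4.4)] 504 [113. 105. 101.]
302 [(222, 77, 108, 90), (223, 77, 109, 90), (224, 77, 108, 90), (225, 78, 108, 90), (226, 77, 108, 90), (227, 77, 109, 91), (228, 84, 104, 86), (229, 154, 131, 102), (230, 17
[... 871 characters left out ...]
 173, 142, 111), (231, 173, 142, 110), (232, 163, 135, 105), (233, 128, 106, 83), (234, 110, 93, 72), (235, 110, 89, 70), (236, 107, 83, 64), (237, 106, 80, 61), (238, 106, 80, 62), (239, 103, 78, 60), (240, 102, 77, 59), (241, 102, 77, 60), (242, 108, 81, 63), (243, 110, 81, 62), (244, 109, 82, 63), (245, 108, 81, 62), (246, 108, 80, 62), (247, 103, 77, 58), (248, 101, 76, 59), (249, 101, 76, 58), (250, 105, 79, 61), (251, 103, 77, 59), (252, 101, 77, 59), (253, 104, 79, 61), (254, 139, 110, 85), (255, 168, 137, 105), (256, 177, 144, 112), (257, 179, 147, 113), (258, 177, 145, 112), (259, 171, 139, 108), (260, 171, 140, 108), (261, 166, 136, 104), (262, 163, 133, 102), (263, 160, 130, 101)]
```

The block is now flat, dark face up, in front of the press. I'll compute the grasp near its left end.

```bash
python3 - <<'E'
from h import *
a=grab_frame("top").astype(float)
st=state();P=st["tool_pos"];q=st["tool_rot"];h=2*np.arctan2(q[2],q[1])
g=a[:,:,1]/a[:,:,0];m=((g<.775)&(a[:,:,0]<125)).astype(np.uint8);m[:,:285]=0;m[:,350:]=0;m[:228]=0;m[262:]=0
n,l,s,c=cv2.connectedComponentsWithStats(m);i=1+s[1:,4].argmax();ys,xs=np.nonzero(l==i)
r=cv2.minAreaRect(np.c_[xs,ys].astype(np.float32));print(r,len(xs))
B=cv2.boxPoints(r);W=np.array([unproj("top",b,.024)[:2] for b in B]);cen=W.mean(0)
e=[W[1]-W[0],W[2]-W[1]];L=max(e,key=np.linalg.norm);L=L*np.sign(L[1]);yaw=np.arctan2(L[1],L[0]);print(cen,[np.linalg.norm(x) for x in e],"long axis",yaw,"tool",P,h)
T=cen+.040*np.array([np.cos(yaw),np.sin(yaw)]);d=T-P[:2];print("grip",T,"move tool x,y",d@[np.cos(h),np.sin(h)],d@[np.sin(h),-np.cos(h)],"twist",h-yaw)
E
```

```text
((316.4756774902344, 245.13499450683594), (18.159687042236328, 37.11760711669922), 86.18592071533203) 584
[ 0.45032591 -0.10408277] [np.float64(0.11199639063678726), np.float64(0.054587137977222665)] long axis 1.6521871281601228 tool [0.46933349 0.08403116 0.15616896] 1.6524296261900284
grip [ 0.44707387 -0.06421518] move tool x,y -0.14593755116205004 -0.034273892759226945 twist 0.00024249802990561342
```

Request:
apply_moves:
  targets:
    - {"translation": [-0.365, -0.092, 0], "twist": 0, "hand": 0.9}
    - {"translation": [-0.365, -0.092, 0], "twist": 0, "hand": 0.9}
    - {"translation": [-0.365, -0.092, 0], "twist": 0, "hand": 0.9}
    - {"translation": [-0.365, -0.092, 0], "twist": 0, "hand": 0.9}
    - {"translation": [0, 0, 0.4], "twist": 0, "hand": 0.9}
    - {"translation": [0, 0, 0.4], "twist": 0, "hand": 0.9}
    - {"translation": [0, 0, 0.25], "twist": 0, "hand": 0.9}
    - {"translation": [0, 0, 0.15], "twist": 0, "hand": 0.9}

```text
time: 21.15
tool_pos: [0.4421, -0.066, 0.0326]
tool_rot: [-0.001, 0.679, 0.734, -0.001]
contact_force: [1.0, -0.1, 0.3]
gripper_width: 0.899
grasp_force: 0.0
```

Request:
apply_moves:
  targets:
    - {"translation": [0, 0, 0.1], "twist": 0, "hand": 0.9}
    - {"translation": [0, 0, 0.02], "twist": 0, "hand": 0.75}
    - {"translation": [0, 0, 0], "twist": 0, "hand": 0.55}
    - {"translation": [0, 0, 0], "twist": 0, "hand": 0.4}
    - {"translation": [0, 0, 0], "twist": 0, "hand": 0.4}
    - {"translation": [0, 0, 0], "twist": 0, "hand": 0.4}

```text
time: 21.75
tool_pos: [0.4441, -0.0646, 0.0234]
tool_rot: [0.001, 0.678, 0.735, 0.0]
contact_force: [0.2, 0.1, 0.9]
gripper_width: 0.64
grasp_force: 64.9
```

Request:
apply_moves:
  targets:
    - {"translation": [0, 0, -0.3], "twist": 0, "hand": 0.4}
    - {"translation": [0, 0, -0.4], "twist": -0.5, "hand": 0.4}
    - {"translation": [0, 0, 0], "twist": -1, "hand": 0.4}
    - {"translation": [0, 0, 0], "twist": -1, "hand": 0.4}
    - {"translation": [0, 0, 0], "twist": -1, "hand": 0.4}
    - {"translation": [0, 0, 0], "twist": -1, "hand": 0.4}
    - {"translation": [0, 0, 0], "twist": -1, "hand": 0.4}
    - {"translation": [0, 0, 0], "twist": -1, "hand": 0.4}

```text
time: 22.55
tool_pos: [0.4435, -0.0643, 0.0928]
tool_rot: [0.0, 0.406, 0.914, 0.0]
contact_force: [0.2, -0.1, -1.8]
gripper_width: 0.638
grasp_force: 64.5
```

Request:
apply_moves:
  targets:
    - {"translation": [0, 0, 0], "twist": -1, "hand": 0.4}
    - {"translation": [0, 0, 0], "twist": -1, "hand": 0.4}
    - {"translation": [0, 0, 0], "twist": -1, "hand": 0.4}
    - {"translation": [0, 0, 0], "twist": -1, "hand": 0.4}
    - {"translation": [0, 0, 0], "twist": -1, "hand": 0.4}
    - {"translation": [0, 0, 0], "twist": -1, "hand": 0.4}
    - {"translation": [0, 0, 0], "twist": -1, "hand": 0.4}
    - {"translation": [0, 0, 0], "twist": -1, "hand": 0.4}

```text
time: 23.35
tool_pos: [0.4435, -0.0643, 0.0928]
tool_rot: [-0.0, 0.018, 1.0, -0.0]
contact_force: [0.0, 0.8, -1.9]
gripper_width: 0.64
grasp_force: 64.5
```

Request:
apply_moves:
  targets:
    - {"translation": [0, 0, 0], "twist": -1, "hand": 0.4}
    - {"translation": [0, -0.25, 0], "twist": -0.2, "hand": 0.4}
    - {"translation": [0, -0.25, 0], "twist": 0, "hand": 0.4}
    - {"translation": [0, -0.25, 0], "twist": 0, "hand": 0.4}
    - {"translation": [0, 0, 0], "twist": 0, "hand": 0.4}

```text
time: 23.85
tool_pos: [0.4495, -0.1413, 0.0933]
tool_rot: [0.0, -0.039, 0.999, -0.001]
contact_force: [-0.3, 1.2, -0.6]
gripper_width: 0.642
grasp_force: 64.6
```

```bash
cat >> h.py <<'E'
PR=(.6356,-.124,.083)
def press(P):
    d=np.array(P[:2])-PR[:2];c,s=np.cos(PR[2]),np.sin(PR[2]);return d@[c,s],d@[-s,c]
def tool():
    st=state();q=st["tool_rot"];h=2*np.arctan2(q[2],q[1]);print("t",st["time"],"press xy",np.round(press(st["tool_pos"]),4),"z",round(st["tool_pos"][2],4),"head",round(h,4),"q6",round(st["joint_pos"][5],3),"F",np.round(st["contact_force"],1),"tq",np.round(st["ft_torque"],2),"w",round(float(st["gripper_width"]),3),round(float(st["grasp_force"]),1));return st
def dark(a,y0,y1,x0=285,x1=360):
    a=a.astype(float);g=a[:,:,1]/a[:,:,0];m=((g<.775)&(a[:,:,0]<125)).astype(np.uint8);k=np.zeros_like(m);k[y0:y1,x0:x1]=1;m*=k
    n,l,s,c=cv2.connectedComponentsWithStats(m);i=1+s[1:,4].argmax();return l==i
E
python3 - <<'E'
from h import *
a=grab_frame("top");cv2.imwrite("pics/t13.png",a[:,:,::-1]);s=grab_frame("scene");cv2.imwrite("pics/s13.png",s[:,:,::-1])
tool()
for c in("top","scene"):
  for r in regions_of(c,"block")[:4]:
    m=r["pixels"];ys,xs=np.nonzero(m);print(c,round(float(r["score"]),2),[np.round(z,1) for z in cv2.minAreaRect(np.c_[xs,ys].astype(np.float32))],len(xs),(a if c=="top" else s)[m].mean(0).round())
E
```

```text
t 23.95 press xy [-0.1872  0.0003] z 0.0927 head 3.2209 q6 -2.11 F [ 0.5  0.8 -0.7] tq [-0.01 -0.   -0.  ] w 0.647 64.6
top 0.84 [array([247.2, 193.7]), array([19.3, 39.4]), np.float64(57.5)] 748 [208. 133. 153.]
top 0.84 [array([242.7, 247.8]), array([18. , 39.3]), np.float64(3.0)] 687 [179.  67.  62.]
top 0.74 [array([328. , 215.5]), array([13., 20.]), np.float64(90.0)] 223 [80. 65. 53.]
scene 0.91 [array([305.9, 266.4]), array([18.7, 38.1]), np.float64(86.1)] 679 [209. 119. 142.]
scene 0.75 [array([328.3, 235.5]), array([18.1, 33. ]), np.float64(32.0)] 541 [186.  41.  33.]
scene 0.57 [array([255.7, 208.1]), array([17.4, 26.4]), np.float64(26.6)] 370 [58. 39. 27.]
```

Request:
apply_moves:
  targets:
    - {"translation": [-0.2, 0, 0], "twist": 0, "hand": 0.4}
    - {"translation": [-0.21, 0, 0.1], "twist": 0, "hand": 0.4}
    - {"translation": [0, 0, 0.2], "twist": 0, "hand": 0.4}
    - {"translation": [0, 0, 0.1], "twist": 0, "hand": 0.4}
    - {"translation": [0, 0, 0.01], "twist": 0, "hand": 0.4}
    - {"translation": [0, 0, 0], "twist": 0, "hand": 0.4}

```text
time: 24.65
tool_pos: [0.4896, -0.1354, 0.0516]
tool_rot: [-0.0, -0.04, 0.999, 0.0]
contact_force: [-0.3, -0.3, -0.9]
gripper_width: 0.643
grasp_force: 64.6
```

Request:
apply_moves:
  targets:
    - {"translation": [0, 0, 0.01], "twist": 0, "hand": 0.4}
    - {"translation": [0, 0, 0.01], "twist": 0, "hand": 0.4}

```text
time: 24.85
tool_pos: [0.4906, -0.1362, 0.0507]
tool_rot: [0.001, -0.04, 0.999, -0.0]
contact_force: [0.0, 0.0, -1.1]
gripper_width: 0.64
grasp_force: 64.6
```

Request:
apply_moves:
  targets:
    - {"translation": [0, 0, 0.01], "twist": 0, "hand": 0.4}
    - {"translation": [0, 0, 0], "twist": 0, "hand": 0.4}

```text
time: 25.05
tool_pos: [0.4901, -0.136, 0.049]
tool_rot: [0.0, -0.04, 0.999, -0.0]
contact_force: [-0.5, -0.3, -1.8]
gripper_width: 0.638
grasp_force: 64.6
```

Request:
apply_moves:
  targets:
    - {"translation": [0, 0, 0.01], "twist": 0, "hand": 0.4}
    - {"translation": [0, 0, 0], "twist": 0, "hand": 0.4}

```text
time: 25.25
tool_pos: [0.4903, -0.1361, 0.0483]
tool_rot: [0.0, -0.04, 0.999, -0.0]
contact_force: [-2.5, 0.5, 1.9]
gripper_width: 0.637
grasp_force: 64.9
```

Request:
apply_moves:
  targets:
    - {"translation": [-0.1, 0, 0], "twist": 0, "hand": 0.4}
    - {"translation": [-0.1, 0, 0], "twist": 0, "hand": 0.4}

```text
time: 25.45
tool_pos: [0.5102, -0.1345, 0.0482]
tool_rot: [-0.0, -0.04, 0.999, -0.0]
contact_force: [-3.4, 0.6, 5.3]
gripper_width: 0.639
grasp_force: 65.4
```

Request:
apply_moves:
  targets:
    - {"translation": [-0.11, 0, 0], "twist": 0, "hand": 0.4}
    - {"translation": [-0.11, 0, 0], "twist": 0, "hand": 0.4}

```text
time: 25.65
tool_pos: [0.5325, -0.1327, 0.0483]
tool_rot: [-0.001, -0.04, 0.999, -0.0]
contact_force: [-5.6, 0.3, 5.8]
gripper_width: 0.641
grasp_force: 65.5
```

Request:
apply_moves:
  targets:
    - {"translation": [-0.12, 0, 0], "twist": 0, "hand": 0.4}
    - {"translation": [-0.12, 0, 0], "twist": 0, "hand": 0.4}

```text
time: 25.85
tool_pos: [0.5565, -0.1307, 0.0483]
tool_rot: [-0.001, -0.04, 0.999, -0.0]
contact_force: [-6.4, -1.2, 7.3]
gripper_width: 0.646
grasp_force: 65.5
```

Request:
apply_moves:
  targets:
    - {"translation": [0, 0, 0], "twist": 0, "hand": 0.75}
    - {"translation": [0, 0, -0.02], "twist": 0, "hand": 0.75}
    - {"translation": [0.2, 0, 0], "twist": 0, "hand": 0.75}
    - {"translation": [0.3, 0, 0], "twist": 0, "hand": 0.75}
    - {"translation": [0, 0, 0], "twist": 0, "hand": 0.45}
    - {"translation": [0, 0, 0], "twist": 0, "hand": 0.45}

```text
time: 26.45
tool_pos: [0.5055, -0.1346, 0.0496]
tool_rot: [0.0, -0.04, 0.999, 0.0]
contact_force: [-0.3, -0.6, 0.9]
gripper_width: 0.453
grasp_force: 0.0
```

```bash
python3 - <<'E'
from h import *
a=grab_frame("top");cv2.imwrite("pics/t14.png",a[:,:,::-1]);s=grab_frame("scene");cv2.imwrite("pics/s14.png",s[:,:,::-1])
tool()
for c in("top","scene"):
  for r in regions_of(c,"block")[:4]:
    m=r["pixels"];ys,xs=np.nonzero(m);print(c,round(float(r["score"]),2),[np.round(z,1) for z in cv2.minAreaRect(np.c_[xs,ys].astype(np.float32))],len(xs),(a if c=="top" else s)[m].mean(0).round())
E
```

```text
t 26.55 press xy [-1.293e-01 -1.000e-04] z 0.0502 head 3.2217 q6 -2.053 F [ 0.2 -0.2 -0.5] tq [-0.04 -0.04  0.  ] w 0.455 0.0
top 0.97 [array([247.2, 193.7]), array([20.2, 40.3]), np.float64(58.2)] 783 [206. 132. 152.]
top 0.89 [array([242., 248.]), array([40., 18.]), np.float64(90.0)] 727 [141.  59.  53.]
top 0.62 [array([324.5, 198.5]), array([ 3., 17.]), np.float64(90.0)] 31 [75. 61. 50.]
scene 0.96 [array([306.1, 266.4]), array([18.3, 39. ]), np.float64(84.8)] 684 [208. 118. 142.]
scene 0.65 [array([242.4, 248.8]), array([11.3, 25.4]), np.float64(59.9)] 143 [75. 62. 48.]
scene 0.57 [array([328.8, 235.3]), array([17.8, 31.9]), np.float64(33.7)] 507 [141.  27.  23.]
```

Request:
apply_moves:
  targets:
    - {"translation": [-0.1, 0, 0], "twist": 0, "hand": 0.45}
    - {"translation": [-0.1, 0, 0], "twist": 0, "hand": 0.45}
    - {"translation": [-0.1, 0, 0], "twist": 0, "hand": 0.45}
    - {"translation": [-0.1, 0, 0], "twist": 0, "hand": 0.45}
    - {"translation": [-0.08, 0, 0], "twist": 0, "hand": 0.45}

```text
time: 27.15
tool_pos: [0.5549, -0.1307, 0.0497]
tool_rot: [-0.0, -0.04, 0.999, -0.0]
contact_force: [-1.4, 0.2, 1.2]
gripper_width: 0.452
grasp_force: 1.0
```

Request:
apply_moves:
  targets:
    - {"translation": [-0.03, 0, 0], "twist": 0, "hand": 0.45}
    - {"translation": [-0.02, 0, 0], "twist": 0, "hand": 0.45}

```text
time: 27.35
tool_pos: [0.559, -0.1304, 0.0497]
tool_rot: [-0.0, -0.04, 0.999, 0.0]
contact_force: [-2.2, -0.3, 1.3]
gripper_width: 0.453
grasp_force: 1.0
```

Request:
apply_moves:
  targets:
    - {"translation": [-0.02, 0, 0], "twist": 0, "hand": 0.45}
    - {"translation": [-0.02, 0, 0], "twist": 0, "hand": 0.45}

```text
time: 27.55
tool_pos: [0.5627, -0.1301, 0.0497]
tool_rot: [-0.0, -0.04, 0.999, 0.0]
contact_force: [-1.0, -0.4, 0.2]
gripper_width: 0.452
grasp_force: 0.6
```

Request:
apply_moves:
  targets:
    - {"translation": [-0.015, 0, 0], "twist": 0, "hand": 0.45}

```text
time: 27.65
tool_pos: [0.5642, -0.1299, 0.0497]
tool_rot: [-0.0, -0.04, 0.999, 0.0]
contact_force: [-4.5, -0.7, 1.2]
gripper_width: 0.448
grasp_force: 2.6
```

Request:
apply_moves:
  targets:
    - {"translation": [-0.015, 0, 0], "twist": 0, "hand": 0.45}
    - {"translation": [-0.005, 0, 0], "twist": 0, "hand": 0.45}

```text
time: 27.85
tool_pos: [0.5643, -0.1299, 0.0497]
tool_rot: [-0.003, -0.04, 0.999, 0.0]
contact_force: [-11.7, -1.4, 8.1]
gripper_width: 0.45
grasp_force: 5.5
```

Request:
apply_moves:
  targets:
    - {"translation": [0.2, 0, 0], "twist": 0, "hand": 0.45}
    - {"translation": [0.4, 0, 0], "twist": 0, "hand": 0.45}
    - {"translation": [0, 0, -0.45], "twist": 0, "hand": 0.45}
    - {"translation": [0, 0, -0.45], "twist": 0, "hand": 0.45}
    - {"translation": [0, 0.3, -0.4], "twist": 0, "hand": 0.45}
    - {"translation": [0, 0.49, 0], "twist": 0, "hand": 0.45}
    - {"translation": [0, 0.49, 0], "twist": 0, "hand": 0.45}
    - {"translation": [0, 0.49, 0], "twist": 0, "hand": 0.45}

```text
time: 28.65
tool_pos: [0.4925, 0.0434, 0.1808]
tool_rot: [0.002, -0.039, 0.999, 0.0]
contact_force: [1.0, 0.1, -0.2]
gripper_width: 0.451
grasp_force: 0.0
```

```bash
python3 - <<'E'
from h import *
a=grab_frame("top");cv2.imwrite("pics/t15.png",a[:,:,::-1]);s=grab_frame("scene");cv2.imwrite("pics/s15.png",s[:,:,::-1])
tool()
k=lambda i,x,y:cv2.resize(i[y:y+90,x:x+90,::-1],None,fx=4.4,fy=4.4,interpolation=cv2.INTER_CUBIC)
cv2.imwrite("pics/c15.png",np.hstack([k(a,280,150),k(s,200,190)]))
# expected corners of visible block front end
for y in(.028,-.028): print("exp block",proj("top",to3(PR,[[-.060,y,.049],[-.03,y,.049]])).round(1).tolist())
for y in(.048,-.048): print("exp bed",proj("top",to3(PR,[[-.10,y,.025]])).round(1).tolist())
for y in(189,191,193,195,197,199,202,205,215): print(y,[(x,*map(int,a[y,x])) for x in list(range(305,350))] if y in(192,193,197) else "")
E
```

```text
t 28.75 press xy [-0.1292  0.1819] z 0.18 head 3.2286 q6 -1.716 F [-0.6  0.1  0.6] tq [-0.05  0.   -0.03] w 0.45 0.0
exp block [[316.4, 203.6], [315.6, 193.7]]
exp block [[335.1, 202.3], [334.4, 192.4]]
exp bed [[310.3, 218.0]]
exp bed [[341.9, 215.8]]
189 
191 
193 [(305, 80, 112, 93), (306, 79, 111, 93), (307, 74, 107, 89), (308, 89, 101, 84), (309, 179, 161, 125), (310, 189, 167, 130), (311, 191, 167, 131), (312, 192, 169, 133), (313, 186, 163, 127), (314, 181, 160, 124), (315, 153, 135, 105), (316, 105, 93, 81), (317, 157, 156, 162), (318, 162, 163, 169), (319, 161, 162, 167), (320, 161, 162, 167), (321, 160, 162, 167), (322, 159, 160, 164), (323, 160, 159, 163), (324, 159, 160, 164), (325, 159, 159, 163), (326, 158, 157, 162), (327, 157, 158, 161), (328, 160, 160, 163), (329, 161, 161, 165), (330, 160, 159, 164), (331, 160, 159, 163), (332, 158, 158, 161), (333, 157, 157, 160), (334, 135, 126, 120), (335, 168, 147, 119), (336, 175, 154, 121), (337, 177, 157, 124), (338, 182, 160, 126), (339, 181, 159, 125), (340, 135, 131, 104), (341, 94, 110, 92), (342, 84, 109, 90), (343, 85, 
[... 384 characters left out ...]
 100, 78), (317, 98, 80, 69), (318, 102, 82, 74), (319, 100, 81, 71), (320, 101, 82, 70), (321, 94, 74, 62), (322, 97, 76, 63), (323, 105, 82, 67), (324, 105, 82, 68), (325, 104, 83, 68), (326, 104, 82, 67), (327, 104, 80, 66), (328, 106, 83, 67), (329, 104, 83, 66), (330, 105, 82, 65), (331, 107, 83, 66), (332, 105, 82, 65), (333, 106, 83, 66), (334, 106, 84, 67), (335, 149, 127, 100), (336, 170, 149, 117), (337, 177, 156, 122), (338, 178, 157, 122), (339, 183, 160, 126), (340, 182, 165, 136), (341, 119, 125, 104), (342, 87, 110, 90), (343, 84, 107, 88), (344, 85, 107, 89), (345, 82, 106, 88), (346, 84, 108, 89), (347, 82, 107, 88), (348, 80, 105, 88), (349, 80, 105, 87)]
199 
202 
205 
215
```

View pics/c15.png

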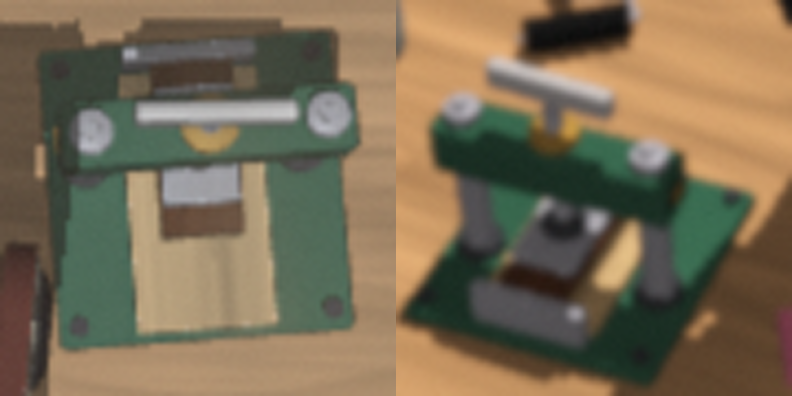

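Crop c15: the block is home, dark face up, under the plate. Its sides at row 197 are 315.8 and 335.0 against an expected 315.9 and 334.7, so it is central and square. Now the handle.

Request:
apply_moves:
  targets:
    - {"translation": [0, 0, -0.4], "twist": 1, "hand": 0.6}
    - {"translation": [0, 0, -0.4], "twist": 1, "hand": 0.6}
    - {"translation": [0, 0, 0], "twist": 1, "hand": 0.6}
    - {"translation": [0, 0, 0], "twist": 1, "hand": 0.6}
    - {"translation": [0, 0, 0], "twist": 1, "hand": 0.6}
    - {"translation": [0, 0, 0], "twist": 1, "hand": 0.6}
    - {"translation": [0, 0, 0], "twist": 1, "hand": 0.6}
    - {"translation": [0, 0, 0], "twist": 1, "hand": 0.6}

```text
time: 29.55
tool_pos: [0.4926, 0.0411, 0.2598]
tool_rot: [0.0, 0.354, 0.935, 0.0]
contact_force: [-0.3, 0.6, -0.4]
gripper_width: 0.602
grasp_force: 0.0
```

Request:
apply_moves:
  targets:
    - {"translation": [0, 0, 0], "twist": 1, "hand": 0.6}
    - {"translation": [0, 0, 0], "twist": 1, "hand": 0.6}
    - {"translation": [0, 0, 0], "twist": 1, "hand": 0.6}
    - {"translation": [0, 0, 0], "twist": 1, "hand": 0.6}
    - {"translation": [0, 0, 0], "twist": 1, "hand": 0.6}
    - {"translation": [0, 0, 0], "twist": 1, "hand": 0.6}
    - {"translation": [0, 0, 0], "twist": 1, "hand": 0.6}
    - {"translation": [0, 0, 0], "twist": 1, "hand": 0.6}

```text
time: 30.35
tool_pos: [0.4926, 0.0411, 0.2598]
tool_rot: [0.0, 0.691, 0.723, 0.0]
contact_force: [-0.1, 1.2, 1.1]
gripper_width: 0.596
grasp_force: 0.0
```

Request:
apply_moves:
  targets:
    - {"translation": [-0.34, 0.27, 0], "twist": 0.3, "hand": 0.6}
    - {"translation": [-0.34, 0.27, 0], "twist": 0, "hand": 0.6}
    - {"translation": [-0.34, 0.27, 0], "twist": 0, "hand": 0.6}
    - {"translation": [-0.34, 0.27, 0], "twist": 0, "hand": 0.6}
    - {"translation": [-0.34, 0.27, 0], "twist": 0, "hand": 0.6}
    - {"translation": [0, 0, 0], "twist": 0, "hand": 0.6}

```text
time: 30.95
tool_pos: [0.6336, -0.1292, 0.2583]
tool_rot: [0.0, 0.701, 0.713, -0.0]
contact_force: [-0.8, -0.8, 0.1]
gripper_width: 0.6
grasp_force: 0.0
```

```bash
python3 - <<'E'
from h import *
st=tool();print(st["tool_pos"],st["joint_pos"])
a=cv2.imread("pics/t15.png")[:,:,::-1].astype(int)
# handle bar: bright grey
g=(a.min(2)>125)&(a.max(2)-a.min(2)<22);m=np.zeros(g.shape,np.uint8);m[165:182,308:352]=g[165:182,308:352]
n,l,s,c=cv2.connectedComponentsWithStats(m);i=1+s[1:,4].argmax();ys,xs=np.nonzero(l==i);r=cv2.minAreaRect(np.c_[xs,ys].astype(np.float32));print(r,len(xs))
B=cv2.boxPoints(r);print(unproj("top",r[0],.209),np.polyfit(xs,ys,1))
E
```

```text
t 30.95 press xy [-0.0024 -0.0051] z 0.2583 head 1.5871 q6 -0.332 F [-0.8 -0.8  0.1] tq [ 0.09  0.02 -0.04] w 0.6 0.0
[ 0.6336157  -0.12923457  0.25826555] [-3.15790658e-01  1.00281358e-01  1.55444565e+00 -1.02584998e-03
  1.48685957e+00 -3.32036729e-01]
((329.0, 175.0), (4.0, 36.0), 90.0) 182
[ 0.63504644 -0.12415915  0.209     ] [-1.77976768e-03  1.75596357e+02]
```

Request:
apply_moves:
  targets:
    - {"translation": [0.05, 0.013, 0.2], "twist": 0, "hand": 0.5}
    - {"translation": [0, 0, 0.2], "twist": 0, "hand": 0.5}
    - {"translation": [0, 0, 0.17], "twist": 0, "hand": 0.4}
    - {"translation": [0, 0, 0], "twist": 0, "hand": 0.3}
    - {"translation": [0, 0, 0], "twist": 0, "hand": 0.22}

```text
time: 31.45
tool_pos: [0.6328, -0.1194, 0.2027]
tool_rot: [-0.0, 0.7, 0.714, 0.0]
contact_force: [0.1, 0.5, 0.0]
gripper_width: 0.218
grasp_force: 0.0
```

Request:
apply_moves:
  targets:
    - {"translation": [0, 0, 0], "twist": 0, "hand": 0.1}
    - {"translation": [0, 0, 0], "twist": 0, "hand": 0.1}
    - {"translation": [0, 0, 0], "twist": 0, "hand": 0.1}

```text
time: 31.75
tool_pos: [0.6342, -0.1194, 0.2035]
tool_rot: [0.002, 0.699, 0.715, 0.001]
contact_force: [5.0, -0.2, -5.3]
gripper_width: 0.155
grasp_force: 62.3
```

```bash
cat >> h.py <<'E'
def tabpix():
    # bright brass left of crosshead's left end, both views
    a=grab_frame("top").astype(int);s=grab_frame("scene").astype(int)
    for n,i in(("top",a),("scene",s)):
        uv=proj(n,to3(PR,[[0,.098,.128],[0,.110,.128]]))
        m=(i[:,:,0]-i[:,:,2]>0.5*i[:,:,0]);x,y=uv.mean(0).round().astype(int);sub=m[y-6:y+7,x-9:x+10]
        print(n,uv.round(1).tolist(),int(sub.sum()),(np.argwhere(sub).mean(0)+[y-6,x-9]).round(1) if sub.any() else "")
    return a,s
E
python3 - <<'E'
from h import *
tool()
a,s=tabpix();cv2.imwrite("pics/t16.png",a[:,:,::-1]);cv2.imwrite("pics/s16.png",s[:,:,::-1])
E
```

```text
t 31.75 press xy [-0.001   0.0047] z 0.2035 head 1.5924 q6 -0.323 F [ 5.  -0.2 -5.3] tq [-0.  -0.7  0.1] w 0.155 62.3
top [[291.9, 181.6], [287.7, 181.9]] 0 
scene [[263.2, 234.0], [266.6, 234.9]] 16 [231.2 267.8][ WARN:0@0.850] global loadsave.cpp:1063 imwrite_ Unsupported depth image for selected encoder is fallbacked to CV_8U.
```

Request:
apply_moves:
  targets:
    - {"translation": [0, 0, 0], "twist": 0, "hand": 0.22}
    - {"translation": [-0.048, 0.012, 0.01], "twist": 0, "hand": 0.22}
    - {"translation": [0, 0, 0], "twist": 0, "hand": 0.22}
    - {"translation": [0, 0, 0], "twist": 0, "hand": 0.1}
    - {"translation": [0, 0, 0], "twist": 0, "hand": 0.1}

```text
time: 32.35
tool_pos: [0.6349, -0.1246, 0.2028]
tool_rot: [0.001, 0.7, 0.714, 0.0]
contact_force: [1.1, -0.4, 2.0]
gripper_width: 0.153
grasp_force: 60.3
```

```bash
python3 - <<'E'
from h import *
tool()
E
```

```text
t 32.35 press xy [-0.0007 -0.0006] z 0.2028 head 1.5917 q6 -0.329 F [ 1.1 -0.4  2. ] tq [-0.18 -0.24  0.01] w 0.153 60.3
```

Request:
apply_moves:
  targets:
    - {"translation": [0, 0, 0.0035], "twist": 1, "hand": 0.1}
    - {"translation": [0, 0, 0.0035], "twist": 1, "hand": 0.1}
    - {"translation": [0, 0, 0.0035], "twist": 1, "hand": 0.1}
    - {"translation": [0, 0, 0.0035], "twist": 1, "hand": 0.1}

```text
time: 32.75
tool_pos: [0.6347, -0.1246, 0.2014]
tool_rot: [0.001, 0.829, 0.56, 0.0]
contact_force: [0.6, -1.3, 1.9]
gripper_width: 0.153
grasp_force: 60.5
```

```bash
python3 - <<'E'
from h import *
tool();tabpix()
E
```

```text
t 32.75 press xy [-0.001  -0.0005] z 0.2014 head 1.1879 q6 0.074 F [ 0.6 -1.3  1.9] tq [-0.15  0.03  0.09] w 0.153 60.5
top [[291.9, 181.6], [287.7, 181.9]] 0 
scene [[263.2, 234.0], [266.6, 234.9]] 20 [230.8 268.6]
```

Request:
apply_moves:
  targets:
    - {"translation": [0, 0, 0.0035], "twist": 1, "hand": 0.1}
    - {"translation": [0, 0, 0.0035], "twist": 1, "hand": 0.1}

```text
time: 33.05
tool_pos: [0.6346, -0.1245, 0.2007]
tool_rot: [0.001, 0.88, 0.475, 0.0]
contact_force: [-0.4, -0.4, 3.6]
gripper_width: 0.155
grasp_force: 60.7
```

Request:
apply_moves:
  targets:
    - {"translation": [0, 0, 0.0035], "twist": 1, "hand": 0.1}
    - {"translation": [0, 0, 0.0035], "twist": 1, "hand": 0.1}

```text
time: 33.25
tool_pos: [0.6344, -0.1244, 0.1999]
tool_rot: [0.0, 0.923, 0.385, 0.0]
contact_force: [-0.5, -0.7, 4.2]
gripper_width: 0.151
grasp_force: 60.7
```

```bash
python3 - <<'E'
from h import *
tool();tabpix()
E
```

```text
t 33.25 press xy [-0.0012 -0.0003] z 0.1999 head 0.7904 q6 0.472 F [-0.5 -0.7  4.2] tq [-0.15  0.19  0.14] w 0.151 60.7
top [[291.9, 181.6], [287.7, 181.9]] 0 
scene [[263.2, 234.0], [266.6, 234.9]] 16 [230.7 268.3]
```

Request:
apply_moves:
  targets:
    - {"translation": [0, 0, 0.001], "twist": 1, "hand": 0.1}
    - {"translation": [0, 0, 0.003], "twist": 1, "hand": 0.1}

```text
time: 33.55
tool_pos: [0.6343, -0.1243, 0.1992]
tool_rot: [0.0, 0.957, 0.292, 0.0]
contact_force: [-1.5, -0.3, 3.9]
gripper_width: 0.155
grasp_force: 60.7
```

Request:
apply_moves:
  targets:
    - {"translation": [0, 0, 0.003], "twist": 1, "hand": 0.1}
    - {"translation": [0, 0, 0.003], "twist": 1, "hand": 0.1}

```text
time: 33.75
tool_pos: [0.6343, -0.1242, 0.1985]
tool_rot: [-0.0, 0.981, 0.195, -0.0]
contact_force: [-1.2, -0.4, 3.6]
gripper_width: 0.148
grasp_force: 60.7
```

```bash
python3 - <<'E'
from h import *
tool();tabpix()
E
```

```text
t 33.75 press xy [-0.0013 -0.0001] z 0.1985 head 0.3919 q6 0.871 F [-1.2 -0.4  3.6] tq [-0.02  0.2   0.1 ] w 0.148 60.7
top [[291.9, 181.6], [287.7, 181.9]] 0 
scene [[263.2, 234.0], [266.6, 234.9]] 18 [231.  267.9]
```

Request:
apply_moves:
  targets:
    - {"translation": [0, 0, 0.003], "twist": 1, "hand": 0.1}
    - {"translation": [0, 0, 0.003], "twist": 1, "hand": 0.1}

```text
time: 34.05
tool_pos: [0.6342, -0.124, 0.1984]
tool_rot: [-0.0, 0.995, 0.096, -0.0]
contact_force: [-3.5, 1.6, 8.3]
gripper_width: 0.152
grasp_force: 61.3
```

Request:
apply_moves:
  targets:
    - {"translation": [0, 0, 0.003], "twist": 1, "hand": 0.1}
    - {"translation": [0, 0, 0.003], "twist": 1, "hand": 0.1}

```text
time: 34.25
tool_pos: [0.6342, -0.1239, 0.1984]
tool_rot: [-0.0, 1.0, -0.003, -0.0]
contact_force: [-4.0, 1.4, 9.6]
gripper_width: 0.148
grasp_force: 61.6
```

```bash
python3 - <<'E'
from h import *
tool();tabpix()
E
```

```text
t 34.25 press xy [-0.0014  0.0002] z 0.1984 head -0.0067 q6 1.269 F [-4.   1.4  9.6] tq [0.26 0.76 0.18] w 0.148 61.6
top [[291.9, 181.6], [287.7, 181.9]] 0 
scene [[263.2, 234.0], [266.6, 234.9]] 16 [230.7 268.1]
```

Request:
apply_moves:
  targets:
    - {"translation": [0, 0, -0.018], "twist": 0.5, "hand": 0.1}
    - {"translation": [0, 0, 0], "twist": 1, "hand": 0.1}

```text
time: 34.55
tool_pos: [0.6341, -0.1237, 0.1984]
tool_rot: [-0.0, 0.997, -0.078, -0.0]
contact_force: [-0.9, 0.9, 2.6]
gripper_width: 0.152
grasp_force: 60.6
```

```bash
python3 - <<'E'
from h import *
tool();tabpix()
E
```

```text
t 34.55 press xy [-0.0014  0.0004] z 0.1984 head -0.1558 q6 1.418 F [-0.9  0.9  2.6] tq [0.13 0.22 0.27] w 0.152 60.6
top [[291.9, 181.6], [287.7, 181.9]] 0 
scene [[263.2, 234.0], [266.6, 234.9]] 16 [230.6 268.3]
```

Fz is relieved and the handle stays level, so the plate is bearing. I'll continue in small steps and check the tab each time.

Request:
apply_moves:
  targets:
    - {"translation": [0, 0, -0.004], "twist": 1, "hand": 0.1}

```text
time: 34.75
tool_pos: [0.6341, -0.1236, 0.1985]
tool_rot: [-0.001, 0.992, -0.127, -0.0]
contact_force: [0.8, 2.2, 0.5]
gripper_width: 0.152
grasp_force: 60.3
```

```bash
python3 - <<'E'
from h import *
tool();tabpix()
E
```

```text
t 34.75 press xy [-0.0014  0.0005] z 0.1985 head -0.2547 q6 1.517 F [0.8 2.2 0.5] tq [ 0.23 -0.09  0.18] w 0.152 60.3
top [[291.9, 181.6], [287.7, 181.9]] 0 
scene [[263.2, 234.0], [266.6, 234.9]] 18 [231.1 267.8]
```

Request:
apply_moves:
  targets:
    - {"translation": [0, 0, 0], "twist": 0.7, "hand": 0.1}

```text
time: 34.95
tool_pos: [0.6341, -0.1236, 0.1984]
tool_rot: [-0.001, 0.987, -0.161, -0.0]
contact_force: [-0.4, 3.3, 1.5]
gripper_width: 0.155
grasp_force: 60.4
```

```bash
python3 - <<'E'
from h import *
tool();tabpix()
E
```

```text
t 34.95 press xy [-0.0014  0.0005] z 0.1984 head -0.3237 q6 1.586 F [-0.4  3.3  1.5] tq [0.3  0.02 0.23] w 0.155 60.4
top [[291.9, 181.6], [287.7, 181.9]] 0 
scene [[263.2, 234.0], [266.6, 234.9]] 21 [231. 268.]
```

Request:
apply_moves:
  targets:
    - {"translation": [0, 0, 0], "twist": 0.5, "hand": 0.1}

```text
time: 35.15
tool_pos: [0.6342, -0.1236, 0.1984]
tool_rot: [-0.001, 0.983, -0.186, -0.0]
contact_force: [-1.1, 3.5, 1.4]
gripper_width: 0.157
grasp_force: 60.3
```

```bash
cat >> h.py <<'E'
def tabdiff():
    tool()
    for n,b,(x0,x1,y0,y1) in(("scene","pics/s16.png",(256,278,222,240)),("top","pics/t16.png",(284,298,174,190))):
        i=grab_frame(n);o=cv2.imread(b)[:,:,::-1].astype(int)
        d=np.abs(i.astype(int)-o).sum(2)
        if n=="scene": 
            for y in range(y0,y1): print(y," ".join("%3d"%(int(v[0])-int(v[2])) for v in i[y,x0:x1])," | "," ".join("%3d"%v for v in d[y,x0:x1]))
        else: print(n,"maxdiff",d[y0:y1,x0:x1].max(),(d[y0:y1,x0:x1]>60).sum())
E
python3 -c "
from h import *
tabdiff()"
```

```text
t 35.15 press xy [-0.0014  0.0005] z 0.1984 head -0.3738 q6 1.636 F [-1.1  3.5  1.4] tq [0.4  0.01 0.17] w 0.157 60.3
222  44  42  44  54  66  80  90  98 100 100 100 100  99  98  99  97  97  97  97  98 100 101  |   10  41  46  35  33  28   9   3   2   5   2   3   1   2   2   1   4   1   3   5   3   1
223  12   9  10  16  28  44  63  80  89  95  99 101 101 100  99  99  98  97  98  96  96  97  |   40  89  95  75  72  61  27  11   9  10   5   3   3   2   2   1   2   2   0   2   1   2
224   0  -1  -1   0   4  13  27  42  61  81  95 100 102 102 101 101 100 100 100  96  95  93  |   42  73  77  57  52  54  43  36  25   9   1   2   4   1   0   4   0   3   1   4   1   0
225  -1  -2  -2  -1   0  -1  -1   4  27  63  91 101 103 102 102 102 102 101 100  96  91  84  |   35  25  18  12  18  21  35  37  19   9   4   1   0   4   0   4   3   3   6   9  11   0
226  -2  -1  -3  -2  -3  -5 -10 -11  11  57  91 103 106 105 103 102 101 100  97  89  79  68  |   37  11   4   6   9  10  26  25  14   5   1   2   2   1   4   3   3   2  15  31  28   6
227  -2  -2  -2  -3  -4  -8 -14 -14  11  55  92 104 106 106 10
[... 1647 characters left out ...]
-9 -10 -11  -9  -9  -9  -8  -6  -7  -7  |    4   2   5   4   5   3   2   1   3   6   1   4   0   1   4   1   1   1   1   4   1   4
237  -8  -9  -9 -10  -8  -7  -3  -1  -6  -8 -10  -9 -10 -10 -10 -10  -9  -7  -9  -9  -9  -8  |    2   1   8   4   3   1   2   5   3   6   6   2   6   2   1   5   4   2   1   4   1   1
238  -9 -10  -8  -7  -9  -9  -9  -9  -8  -9  -9  -9  -9  -9  -9  -9 -11  -9 -10  -9 -10  -9  |    6   3   7   5   1   3   6   4   2   8   3   3   1   1   0   4   0   4   4   3   1   0
239  -6  -8  -7  -8  -8  -9  -8  -9 -10  -9 -10  -9 -10 -10  -8  -8  -9 -10 -10  -9  -8  -7  |    4   4   3   5   2   1   3   6   2   2   5   2   5   6   4   3   2   3   5   0   2   2
top maxdiff 177 7
```

```bash
cat > tc.py <<'E'
from h import *
st=tool();i=grab_frame("scene").astype(int);o=cv2.imread("pics/s16.png")[:,:,::-1].astype(int)
w=(slice(231,240),slice(260,276));print("diff",np.abs(i-o).sum(2)[w].max(),"brass",((i[:,:,0]-i[:,:,2])[w]>20).sum())
E
echo
```

Request:
apply_moves:
  targets:
    - {"translation": [0, 0, 0], "twist": 0.5, "hand": 0.1}

```text
time: 35.35
tool_pos: [0.6342, -0.1235, 0.1984]
tool_rot: [-0.001, 0.978, -0.211, -0.0]
contact_force: [0.0, 3.7, 0.4]
gripper_width: 0.154
grasp_force: 60.2
```

```bash
python3 tc.py
```

```text
t 35.35 press xy [-0.0014  0.0006] z 0.1984 head -0.4246 q6 1.687 F [0.  3.7 0.4] tq [ 0.51 -0.02  0.3 ] w 0.154 60.2
diff 10 brass 27
```

Request:
apply_moves:
  targets:
    - {"translation": [0, 0, 0], "twist": 0.5, "hand": 0.1}

```text
time: 35.5
tool_pos: [0.6342, -0.1235, 0.1984]
tool_rot: [-0.001, 0.972, -0.235, -0.0]
contact_force: [0.3, 4.3, 0.8]
gripper_width: 0.152
grasp_force: 60.2
```

```bash
python3 tc.py
```

```text
t 35.5 press xy [-0.0014  0.0006] z 0.1984 head -0.4748 q6 1.737 F [0.3 4.3 0.8] tq [ 0.63 -0.04  0.26] w 0.152 60.2
diff 126 brass 35
```

```bash
python3 tc.py; python3 -c "
from h import *
i=grab_frame('scene').astype(int)
for y in range(229,239): print(y,(i[y,258:278,0]-i[y,258:278,2]).tolist())"
```

```text
t 35.55 press xy [-0.0014  0.0006] z 0.1985 head -0.477 q6 1.74 F [-0.5  4.1 -0.1] tq [ 0.6  -0.05  0.1 ] w 0.155 60.1
diff 121 brass 34
229 [-6, -10, -13, -16, -17, -10, 8, 40, 70, 90, 98, 102, 98, 91, 76, 65, 57, 50, 50, 50]
230 [-13, -15, -17, -18, -14, 1, 29, 47, 54, 62, 72, 77, 76, 67, 54, 50, 48, 48, 49, 50]
231 [-16, -18, -18, -16, -6, 26, 64, 76, 57, 34, 30, 35, 36, 31, 29, 31, 35, 38, 43, 44]
232 [-15, -16, -15, -10, 7, 54, 90, 93, 63, 22, 2, 3, 4, 4, 4, 9, 15, 21, 27, 31]
233 [-12, -12, -13, -5, 25, 71, 98, 89, 51, 11, -7, -8, -7, -8, -6, -3, 0, 4, 10, 12]
234 [-9, -11, -8, 0, 32, 71, 85, 68, 31, 1, -7, -10, -9, -9, -9, -8, -5, -2, 0, 0]
235 [-9, -10, -7, -1, 26, 53, 58, 37, 10, -6, -10, -10, -10, -10, -8, -8, -6, -4, -4, -5]
236 [-10, -9, -8, -6, 10, 26, 26, 11, -2, -8, -8, -10, -9, -10, -9, -8, -7, -7, -8, -6]
237 [-9, -10, -8, -7, -1, 3, 1, -5, -8, -10, -10, -10, -10, -9, -9, -9, -9, -8, -7, -7]
238 [-10, -10, -9, -9, -7, -8, -8, -7, -9, -10, -9, -9, -10, -9, -10, -9, -9, -9, -9, -8]
```

```bash
python3 -c "
from h import *
i=grab_frame('top').astype(int);o=cv2.imread('pics/t16.png')[:,:,::-1].astype(int);p=cv2.imread('pics/t15.png')[:,:,::-1].astype(int)
for y in range(176,189): print(y,[(i[y,x,0],i[y,x,0]-i[y,x,2]) for x in range(284,300)],'|',(o[y,284:300,0]-o[y,284:300,2]).tolist())
s=grab_frame('scene').astype(int);so=cv2.imread('pics/s16.png')[:,:,::-1].astype(int)
for y in range(230,237): print(y,s[y,261:270].tolist(),'|',so[y,261:270].tolist())
"; python3 tc.py
```

```text
176 [(np.int64(179), np.int64(67)), (np.int64(177), np.int64(66)), (np.int64(177), np.int64(66)), (np.int64(178), np.int64(66)), (np.int64(177), np.int64(66)), (np.int64(130), np.int64(40)), (np.int64(89), np.int64(0)), (np.int64(79), np.int64(-12)), (np.int64(73), np.int64(-9)), (np.int64(71), np.int64(-4)), (np.int64(75), np.int64(-8)), (np.int64(76), np.int64(-8)), (np.int64(87), np.int64(-6)), (np.int64(132), np.int64(-5)), (np.int64(150), np.int64(-6)), (np.int64(157), np.int64(-5))] | [67, 67, 67, 65, 66, 40, 0, -11, -9, -3, -8, -9, -6, -5, -5, -6]
177 [(np.int64(179), np.int64(67)), (np.int64(179), np.int64(66)), (np.int64(180), np.int64(67)), (np.int64(179), np.int64(66)), (np.int64(177), np.int64(66)), (np.int64(130), np.int64(42)), (np.int64(87), np.int64(0)), (np.int64(79), np.int64(-12)), (np.int64(75), np.int64(-8)), (np.int64(69), np.int64(-3)), (np.int64(73), np.int64(-8)), (np.int64(81), np.int64(-8)), (np.int64(119), np.int64(-5)), (np.int64(153), np.int64(-5)), (np.int64(160), np.int64(-6)), (np.int64(162), np.int64(-6))] | [66, 68, 67, 66, 66, 42, 0, -12, -7, -4, -
[... 7453 characters left out ...]
[28, 47, 36], [25, 46, 34], [26, 46, 35]]
235 [[30, 42, 31], [53, 48, 29], [87, 69, 33], [96, 76, 38], [73, 66, 36], [44, 53, 35], [28, 47, 34], [26, 47, 35], [25, 46, 36]] | [[27, 41, 30], [44, 44, 27], [60, 52, 29], [58, 56, 34], [40, 49, 34], [28, 46, 34], [24, 44, 33], [25, 46, 35], [27, 48, 35]]
236 [[27, 42, 32], [38, 41, 27], [55, 50, 30], [56, 53, 31], [46, 52, 35], [32, 49, 36], [27, 47, 35], [26, 47, 35], [26, 46, 34]] | [[27, 42, 32], [32, 40, 28], [40, 43, 28], [37, 47, 32], [32, 47, 35], [27, 46, 35], [26, 47, 36], [27, 48, 36], [26, 47, 35]]
t 35.75 press xy [-0.0013  0.0005] z 0.1985 head -0.4757 q6 1.738 F [ 0.9  4.4 -1.5] tq [ 0.83 -0.08  0.07] w 0.154 60.0
diff 123 brass 35
```

The tab jumped but shows only about 3–4 mm more than before, not 12 mm. I'll wait briefly without turning and look again.

Request:
apply_moves:
  targets:
    - {"translation": [0, 0, 0], "twist": 0, "hand": 0.1}
    - {"translation": [0, 0, 0], "twist": 0, "hand": 0.1}
    - {"translation": [0, 0, 0], "twist": 0, "hand": 0.1}

```text
time: 36.1
tool_pos: [0.6342, -0.1236, 0.1985]
tool_rot: [-0.001, 0.972, -0.236, -0.0]
contact_force: [0.7, 4.8, -0.9]
gripper_width: 0.152
grasp_force: 60.0
```

```bash
cat >> tc.py <<'E'
t=grab_frame("top").astype(int);b=(t[178:186,284:296,0]-t[178:186,284:296,2]);print("top180",b[2].tolist(),"182",b[4].tolist())
print("sc233",(i[233,260:272,0]-i[233,260:272,2]).tolist())
E
python3 tc.py
```

```text
t 36.1 press xy [-0.0014  0.0005] z 0.1985 head -0.4758 q6 1.738 F [ 0.7  4.8 -0.9] tq [ 0.79 -0.08  0.06] w 0.152 60.0
diff 123 brass 35
top180 [66, 65, 64, 64, 64, 49, 16, 76, 89, 41, -7, -9] 182 [66, 66, 65, 67, 67, 60, 20, 58, 86, 43, -5, -11]
sc233 [-12, -5, 26, 71, 98, 90, 52, 11, -5, -9, -9, -7]
```

Request:
apply_moves:
  targets:
    - {"translation": [0, 0, 0], "twist": 0.4, "hand": 0.1}

```text
time: 36.3
tool_pos: [0.6342, -0.1235, 0.1985]
tool_rot: [-0.001, 0.967, -0.255, -0.0]
contact_force: [0.3, 5.6, -1.0]
gripper_width: 0.152
grasp_force: 60.1
```

```bash
python3 tc.py
```

```text
t 36.3 press xy [-0.0013  0.0006] z 0.1985 head -0.5163 q6 1.779 F [ 0.3  5.6 -1. ] tq [ 0.87 -0.11  0.21] w 0.152 60.1
diff 303 brass 51
top180 [65, 64, 64, 56, 86, 91, 90, 90, 90, 41, -5, -9] 182 [67, 64, 66, 67, 84, 89, 90, 89, 89, 44, -5, -12]
sc233 [-12, -4, 26, 73, 114, 131, 132, 123, 93, 46, 8, -6]
```

The tab is now fully out (about 5 px, 14 mm in the top view), so I stop turning. Releasing and lifting clear.

Request:
apply_moves:
  targets:
    - {"translation": [0, 0, 0], "twist": 0, "hand": 0.3}
    - {"translation": [0, 0, 0], "twist": 0, "hand": 0.4}
    - {"translation": [0, 0, 0], "twist": 0, "hand": 0.5}
    - {"translation": [0, 0, -0.2], "twist": 0, "hand": 0.5}
    - {"translation": [0, 0, -0.4], "twist": 0, "hand": 0.5}
    - {"translation": [0, 0, -0.4], "twist": 0, "hand": 0.5}
    - {"translation": [-0.3, 0, -0.1], "twist": 0, "hand": 0.5}
    - {"translation": [-0.3, 0, 0], "twist": 0, "hand": 0.5}

```text
time: 37.2
tool_pos: [0.5831, -0.0954, 0.3131]
tool_rot: [0.0, 0.967, -0.256, 0.003]
contact_force: [-0.5, -0.2, 0.3]
gripper_width: 0.5
grasp_force: 0.0
```

Request:
apply_moves:
  targets:
    - {"translation": [-0.4, 0, 0], "twist": 0, "hand": 0.5}
    - {"translation": [-0.4, 0, 0], "twist": 0, "hand": 0.5}
    - {"translation": [0, 0, 0], "twist": 0, "hand": 0.5}

```text
time: 37.5
tool_pos: [0.5097, -0.0534, 0.3088]
tool_rot: [0.0, 0.967, -0.255, -0.0]
contact_force: [-0.6, 0.4, 0.2]
gripper_width: 0.499
grasp_force: 0.0
```

```bash
python3 tc.py; python3 -c "
from h import *
a=grab_frame('top').astype(int);o=cv2.imread('pics/t15.png')[:,:,::-1].astype(int)
for y in (196,198,200,202,204): print(y,[int(v) for v in a[y,312:340,0]])
print('old',[int(v) for v in o[198,312:340,0]])"
```

```text
t 37.5 press xy [-0.1196  0.0808] z 0.3088 head -0.5165 q6 1.838 F [-0.6  0.4  0.2] tq [ 0.    0.03 -0.02] w 0.499 0.0
diff 148 brass 45
top180 [62, 43, 31, 28, 44, 48, 47, 49, 47, 21, 3, 1] 182 [42, 30, 24, 23, 24, 25, 25, 29, 31, 19, 5, 0]
sc233 [-9, -5, 8, 30, 49, 57, 58, 52, 37, 15, 1, -3]
196 [84, 83, 81, 81, 84, 81, 81, 81, 79, 80, 80, 77, 80, 79, 78, 80, 78, 78, 78, 77, 75, 73, 72, 72, 77, 76, 74, 74]
198 [89, 88, 89, 86, 87, 86, 83, 87, 84, 84, 85, 84, 84, 85, 85, 84, 84, 84, 85, 83, 82, 77, 74, 81, 84, 84, 84, 83]
200 [93, 94, 92, 91, 92, 91, 90, 91, 92, 90, 91, 88, 90, 88, 89, 89, 89, 91, 89, 89, 86, 76, 73, 88, 91, 88, 90, 88]
202 [98, 96, 97, 96, 93, 94, 93, 93, 95, 95, 94, 93, 93, 93, 93, 93, 91, 91, 94, 94, 84, 75, 87, 94, 94, 93, 92, 92]
204 [102, 98, 97, 98, 98, 99, 97, 97, 98, 98, 97, 96, 97, 98, 97, 98, 96, 96, 98, 94, 81, 77, 96, 99, 98, 98, 97, 96]
old [192, 187, 184, 181, 120, 96, 98, 100, 98, 96, 100, 106, 104, 104, 102, 104, 105, 104, 106, 106, 108, 108, 107, 137, 169, 176, 179, 183]
```

```bash
python3 -c "
from plant import job_done
print(job_done())"
```

```text
the job is handed in; nothing more can be done
None
```

The block is clamped in the press, dark face up, home against the back stop and central; the tab has popped out, tightening stopped there, the hand is clear, and the job was handed in at about 37.5 s. On the way I knocked the block against the crosshead; it dropped and landed pale side up, so I tipped it back over, pressing on it at up to about 105 N at the wrist (limit 120 N).

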